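# Fit the link bars to a DC load bank and bring it back on

### The job

Set up the load bank on the repair bench: turn its red main switch off first, and leave it off while you push each link bar lying on the bench fully home through the terminal of its own colour and on into the copper busbar, and screw all four terminal knobs, used or empty, clockwise down to their stops. Then turn the main switch fully on again, leaving the tools and other things on the bench where they are.

Things in the scene. Friction and masses are not known exactly. Their poses are not given: they have to be found in the camera images.
- link_red: red link (may be absent): rigid straight bar, 120 g: a square red grip 90 x 20 x 20 mm with 3 black bands, and on the same axis a copper rod 8 mm thick, 85 mm long, its last 6 mm tapering to 4 mm. Origin on the axis at the front face of the grip, where the rod begins; +x along the rod to its tip, grip from x = -90 to 0 mm. Starts lying flat, axis 10 mm up.
- mouth_red (a point): centre of the near mouth of the red terminal's hole, 69 mm up; +x level along the hole, the way to push. Brass post 26 deep, 28 wide, 38 tall on the 45 mm high load bank, posts 80 mm apart, bank front edge 7 mm before their faces. The 12.5 mm hole goes through; 31 mm behind, is a 13 mm one in the busbar. Fully home: grip face on the post, link origin here; let go, the grip droops 0.08 rad.
- grip_red (a point): grip point of the red terminal's knob, on its vertical axis, 105 mm up, 6 mm below the knob's top, 13 mm behind the post's front face. The knob, above the post, is a red bar 40 long, 14 wide, 22 mm tall with a white mark near one end; the bar lies along this point's x axis, which turns with it. A gripper pointing down with its TCP here clears the post by a few mm.
- knob_red (a joint): turn of the red terminal's captive knob, rad: 0 = slack, grows clockwise seen from above, 2.4 = down at its stop; resists with 0.05 N m and stays where left; starts at 0 to 0.5. It lowers a clamping foot 3 mm into the hole, from above, so the link should go in first; a link can still slide under a lowered foot with 1.5 mm to spare.
- link_yellow: yellow link (may be absent): rigid straight bar, 120 g: a square yellow grip 90 x 20 x 20 mm with 3 black bands, and on the same axis a copper rod 8 mm thick, 85 mm long, its last 6 mm tapering to 4 mm. Origin on the axis at the front face of the grip, where the rod begins; +x along the rod to its tip, grip from x = -90 to 0 mm. Starts lying flat, axis 10 mm up.
- mouth_yellow (a point): centre of the near mouth of the yellow terminal's hole, 69 mm up; +x level along the hole, the way to push. Brass post 26 deep, 28 wide, 38 tall on the 45 mm high load bank, posts 80 mm apart, bank front edge 7 mm before their faces. The 12.5 mm hole goes through; 31 mm behind, is a 13 mm one in the busbar. Fully home: grip face on the post, link origin here; let go, the grip droops 0.08 rad.
- grip_yellow (a point): grip point of the yellow terminal's knob, on its vertical axis, 105 mm up, 6 mm below the knob's top, 13 mm behind the post's front face. The knob, above the post, is a yellow bar 40 long, 14 wide, 22 mm tall with a white mark near one end; the bar lies along this point's x axis, which turns with it. A gripper pointing down with its TCP here clears the post by a few mm.
- knob_yellow (a joint): turn of the yellow terminal's captive knob, rad: 0 = slack, grows clockwise seen from above, 2.4 = down at its stop; resists with 0.05 N m and stays where left; starts at 0 to 0.5. It lowers a clamping foot 3 mm into the hole, from above, so the link should go in first; a link can still slide under a lowered foot with 1.5 mm to spare.
- link_blue: blue link (may be absent): rigid straight bar, 120 g: a square blue grip 90 x 20 x 20 mm with 3 black bands, and on the same axis a copper rod 8 mm thick, 85 mm long, its last 6 mm tapering to 4 mm. Origin on the axis at the front face of the grip, where the rod begins; +x along the rod to its tip, grip from x = -90 to 0 mm. Starts lying flat, axis 10 mm up.
- mouth_blue (a point): centre of the near mouth of the blue terminal's hole, 69 mm up; +x level along the hole, the way to push. Brass post 26 deep, 28 wide, 38 tall on the 45 mm high load bank, posts 80 mm apart, bank front edge 7 mm before their faces. The 12.5 mm hole goes through; 31 mm behind, is a 13 mm one in the busbar. Fully home: grip face on the post, link origin here; let go, the grip droops 0.08 rad.
- grip_blue (a point): grip point of the blue terminal's knob, on its vertical axis, 105 mm up, 6 mm below the knob's top, 13 mm behind the post's front face. The knob, above the post, is a blue bar 40 long, 14 wide, 22 mm tall with a white mark near one end; the bar lies along this point's x axis, which turns with it. A gripper pointing down with its TCP here clears the post by a few mm.
- knob_blue (a joint): turn of the blue terminal's captive knob, rad: 0 = slack, grows clockwise seen from above, 2.4 = down at its stop; resists with 0.05 N m and stays where left; starts at 0 to 0.5. It lowers a clamping foot 3 mm into the hole, from above, so the link should go in first; a link can still slide under a lowered foot with 1.5 mm to spare.
- link_green: green link (may be absent): rigid straight bar, 120 g: a square green grip 90 x 20 x 20 mm with 3 black bands, and on the same axis a copper rod 8 mm thick, 85 mm long, its last 6 mm tapering to 4 mm. Origin on the axis at the front face of the grip, where the rod begins; +x along the rod to its tip, grip from x = -90 to 0 mm. Starts lying flat, axis 10 mm up.
- mouth_green (a point): centre of the near mouth of the green terminal's hole, 69 mm up; +x level along the hole, the way to push. Brass post 26 deep, 28 wide, 38 tall on the 45 mm high load bank, posts 80 mm apart, bank front edge 7 mm before their faces. The 12.5 mm hole goes through; 31 mm behind, is a 13 mm one in the busbar. Fully home: grip face on the post, link origin here; let go, the grip droops 0.08 rad.
- grip_green (a point): grip point of the green terminal's knob, on its vertical axis, 105 mm up, 6 mm below the knob's top, 13 mm behind the post's front face. The knob, above the post, is a green bar 40 long, 14 wide, 22 mm tall with a white mark near one end; the bar lies along this point's x axis, which turns with it. A gripper pointing down with its TCP here clears the post by a few mm.
- knob_green (a joint): turn of the green terminal's captive knob, rad: 0 = slack, grows clockwise seen from above, 2.4 = down at its stop; resists with 0.05 N m and stays where left; starts at 0 to 0.5. It lowers a clamping foot 3 mm into the hole, from above, so the link should go in first; a link can still slide under a lowered foot with 1.5 mm to spare.
- switch (a joint): turn of the load bank's main switch: 0 = off (its stop), 1.57 = on (its stop); grows clockwise seen from above; starts on (above 1.45). Turns against about 0.05 N m and stays where left.
- switch_grip (a point): grip point of the main switch, on its vertical axis, 82 mm up, 7 mm below its top: a red bar 53 long, 14 wide, 32 mm tall on a red disc and a round yellow plate, at the right end (seen from the robot) of the load bank. The bar lies along this point's x axis, which turns with it: parallel to the terminal holes when on, along the bank's front when off.
- screwdriver: black-handled screwdriver, 170 mm, lying between the links; to be left alone
- flux_jar: white flux jar, 52 mm wide, 60 mm tall, left of the load bank; to be left alone
- board: green circuit board 100 x 150 mm with a heat sink, right of the load bank; to be left alone
- mouse: black computer mouse; to be left alone
- pliers: orange-handled pliers; to be left alone
There are look-alikes about, which are no part of the job. Several things have the shape of the link_yellow; the one meant has the colours described above.

How it is judged (in metres and radians):
On the way, in this order (a step that is already met when the one before it is completed fails the run):
1. the main switch is off before the terminals are worked on (value of joint switch below 0.2 rad), for 0.2 s.
2. with the switch still off, every link is fully home in the terminal of its colour and all four knobs are screwed down (distance between link_red and mouth_red below 0.008 m and angle between the x axis of link_red and the x axis of mouth_red, either way round below 0.15 rad and distance between link_yellow and mouth_yellow below 0.008 m and angle between the x axis of link_yellow and the x axis of mouth_yellow, either way round below 0.15 rad and distance between link_blue and mouth_blue below 0.008 m and angle between the x axis of link_blue and the x axis of mouth_blue, either way round below 0.15 rad and distance between link_green and mouth_green below 0.008 m and angle between the x axis of link_green and the x axis of mouth_green, either way round below 0.15 rad and value of joint each of knob_red, knob_yellow, knob_blue, knob_green above 2.25 rad and value of joint switch below 0.2 rad), for 0.2 s.
3. the main switch is on again (value of joint switch above 1.37 rad), for 0.2 s.
At the end, for the whole second after the job is handed in: Every link on the bench is fully home in the terminal of its own colour (grip face within 8 mm of the mouth, in line with the hole within 0.15 rad) and at rest, all four knobs are turned past 2.25 rad (stop at 2.4), and the main switch is on (past 1.37 of 1.57 rad) (distance between link_red and mouth_red below 0.008 m and angle between the x axis of link_red and the x axis of mouth_red, either way round below 0.15 rad and distance between link_yellow and mouth_yellow below 0.008 m and angle between the x axis of link_yellow and the x axis of mouth_yellow, either way round below 0.15 rad and distance between link_blue and mouth_blue below 0.008 m and angle between the x axis of link_blue and the x axis of mouth_blue, either way round below 0.15 rad and distance between link_green and mouth_green below 0.008 m and angle between the x axis of link_green and the x axis of mouth_green, either way round below 0.15 rad and value of joint each of knob_red, knob_yellow, knob_blue, knob_green above 2.25 rad and value of joint switch above 1.37 rad and linear speed of each of link_red, link_yellow, link_blue, link_green below 0.02 m/s); the robot touches nothing.
It fails at once if a link's rod is put into a terminal while the main switch is not off (value of joint switch above 0.35 rad and ((x of link_red in the frame of mouth_red between -0.083 and -0.05 m and y of link_red in the frame of mouth_red between -0.008 and 0.008 m and z of link_red in the frame of mouth_red between -0.008 and 0.008 m) or (x of link_yellow in the frame of mouth_yellow between -0.083 and -0.05 m and y of link_yellow in the frame of mouth_yellow between -0.008 and 0.008 m and z of link_yellow in the frame of mouth_yellow between -0.008 and 0.008 m) or (x of link_blue in the frame of mouth_blue between -0.083 and -0.05 m and y of link_blue in the frame of mouth_blue between -0.008 and 0.008 m and z of link_blue in the frame of mouth_blue between -0.008 and 0.008 m) or (x of link_green in the frame of mouth_green between -0.083 and -0.05 m and y of link_green in the frame of mouth_green between -0.008 and 0.008 m and z of link_green in the frame of mouth_green between -0.008 and 0.008 m))).
It fails at once if a tool or other bystander is pushed more than 6 cm from its place (distance of any of screwdriver, flux_jar, board, mouse, pliers from where it was at the start of the episode above 0.06 m).
It fails at once if the jar is knocked over (angle between flux_jar's own z axis and vertical above 0.5 rad).
Of link_red, link_yellow, link_blue, link_green only 2 to 3 are there at a start; the rules pass over those that are not, and their reading is None.
At some moment in a run one of link_red, link_yellow, link_blue, link_green may be knocked a few centimetres aside while the robot is not near it.
Once in a run the grip may slacken for a moment while it holds something.
It also fails if it takes over 210 s, if anything falls off the work surface, if the arm or the gripper's body presses on something with over 40 N, if the wrist force passes 120 N, or if a joint passes its speed limit or range.

### The arm

A 7-joint arm with a two-finger parallel gripper is mounted at the origin on the work surface. World frame = base frame: x ahead of the robot, y to its left, z up, the work surface at z = 0. Lengths are in mm, angles in rad, forces in N, time in s.
With the tool pointing down it reaches from about 400 to 875 mm from the base axis. Payload 4.4 kg.
Tool frame: the origin (TCP) lies between the finger pads, 19 mm behind the fingertips; this is the grasp point; z points along the fingers, y is the line along which they close (so a half turn about z gives the same grasp; the last joint's range is limited). The gripper opens to 85 mm and grips with 20 to 120 N. Pads are 22 mm wide; open, the fingers measure 114 mm over their backs; the gripper's body (76 mm by 85 mm) begins 54 mm behind the grasp point. The pads swing forward as they close: fully open they stand 13 mm farther back than shut.
Start: joints at [1.239, 0.628, 0.038, 1.517, -0.027, 0.996, -0.02], TCP at [170.77, -627.18, 250.013] pointing down, gripper open.
Joint ranges: [-3.06, 3.06], [-0.37, 2.12], [-1.25, 1.32], [0.18, 2.47], [-1.1, 4.24], [0.23, 1.98], [-2.94, 2.94]. Speed limits (rad/s): [2.57, 2.57, 3.14, 3.14, 3.14, 3.14, 3.14].

### API

Orientations are given as [roll, pitch, yaw] about the fixed x, y, z axes, in that order (R = Rz(yaw) Ry(pitch) Rx(roll)).
In Python, from cell import * gives the robot as it stands.
- The arm moves only by the tool move_arm, never from a script. Its argument "rows" is text: rows parted by semicolons, each of 7 numbers parted by spaces: the shift along the tool's x, y, z scaled (see below), then the turn, a rotation vector about the tool's x, y, z scaled (see below), then the closure, from -1 (fully open) to 1 (shut). A call has 1 to 12 rows; each row is the pose to reach, as a shift and turn from the pose commanded when the call began, along the tool's axes at that moment; what a row does not reach only later rows make up. The controller multiplies each number of a shift by 0.3 m and each number of a turn by pi/2 rad. A row lasts 1/12 s, in which the tool goes at most 41.7 mm and 7.16 degrees, less where a joint would pass 70% of its speed; a pose out of reach is approached as far as the arm can. A call with a number of a shift or a turn outside -1 to 1 is refused whole. A call with a gripper value outside its range is refused whole. The fingers move at their own pace and stop on an object; the grip force is fixed at half the most. Time passes only in rows, so rows that repeat a pose let the fingers close. It gives the time, the measured TCP pose, the force, the opening and the grip force at its end, in the units of the state.
- read_state(): the state, without advancing time (a new reading comes with each control period).
- get_image(name): name is "side" or "top" or "wrist"; returns a dict with "img" (480x640x3 uint8, red, green, blue), "vfov" (degrees; the focal length in pixels is half the picture's height over the tangent of half this angle, whatever the lens; pixels are square), "cx", "cy" (the principal point, pixels), "extrinsics" (4x4, takes a point from camera to world coordinates); the wrist camera has in their place "T_tool_cam" (4x4, takes a point from camera to tool coordinates, whose origin is the TCP and whose axes are the flange's). Camera axes: x right, y up, looking along -z (the intrinsics and any distortion apply to the point x, -y, -z); pixel columns grow to the right and rows downward; lengths in mm; the calibration is good to about 2 mm. A picture is of the moment at which its call begins: read the wrist's pose just before it. There is no depth.
- finish_job(): hands the job in; it is judged then, once.
The state is a dict: "clock": time; "qpos": joint angles; "qd": joint speeds; "tau": joint torques, N m; "eef_pos": TCP position; "tool_rot": TCP orientation; "force": force on the tool from outside, world axes, zero at the start; "torque": the same for the moment, N m; "width": finger opening in mm; "gripper_force": force on a finger pad.
Only numpy, scipy, OpenCV 4.12 (cv2) and the standard library are available. Lean on these libraries where they do the work, as an engineer would, in place of code of your own. Each camera call takes 0.05 s, during which the arm holds its last target. There are 200 camera calls.

## Working session

There is one attempt and no reset: what is moved stays moved. The work goes in short steps, Python scripts to look and compute and a tool call to move; the robot and the scene stay as the last step left them, time stands still between calls to the robot, and variables do not carry over. Pictures are saved under pics/ and viewed, at most 14 in all, crops included, and the job is handed in when it is done.

Besides the shell and the picture viewer there is one more tool, called after "Request:" by a JSON object that holds its "name" and its "arguments", one argument or row to a line. move_arm: Moves the arm, as the interface text tells. Its arguments: {"type":"object","properties":{"rows":{"type":"string"}},"required":["rows"]}

```bash
ls; mkdir -p pics
python3 - <<'E'
from cell import *
import cv2,numpy as np
s=read_state();print(s)
for n in("top","side","wrist"):
    d=get_image(n);cv2.imwrite(f"pics/{n}0.png",d["img"][:,:,::-1])
    print(n,{k:(np.round(v,4).tolist() if not isinstance(v,(int,float,str)) else v) for k,v in d.items() if k!="img"})
E
```

```text
pics
{'clock': 0.0, 'qpos': array([ 1.23921812,  0.62930916,  0.03845224,  1.51839086, -0.02697649,
        0.99628892, -0.02001763]), 'qd': array([-1.69597733e-03,  1.05592007e-03, -9.69276440e-05, -6.36325953e-04,
       -6.22668692e-04, -8.59592167e-04,  6.65508554e-04]), 'tau': array([ 3.16565083e-04, -5.63387489e+01,  1.22654099e+00, -1.93441415e+01,
        1.11181301e-02,  1.03846935e-02,  3.24771395e-05]), 'eef_pos': array([ 170.58875735, -626.59846205,  249.10589914]), 'tool_rot': array([-3.13971528e+00,  4.91063462e-05,  2.65764591e-01]), 'force': array([ 0.72456506,  0.1705417 , -0.85115884]), 'torque': array([-0.02191482, -0.02195946, -0.03088657]), 'gripper_force': 0.0, 'width': 85.55553796119021}
top {'vfov': 47.320691598372264, 'cx': 313.4065830317554, 'cy': 240.31992006842725, 'extrinsics': [[-0.0041, 0.9906, -0.1367, 308.4414], [-0.9998, -0.0069, -0.0205, -43.4847], [-0.0212, 0.1366, 0.9904, 1426.677], [0.0, 0.0, 0.0, 1.0]]}
side {'vfov': 47.295351059480566, 'cx': 315.3753328027406, 'cy': 241.79869588713927, 'extrinsics': [[-0.9854, 0.1362, -0.102, 347.6113], [-0.1694, -0.7272, 0.6652, 779.7332], [0.0165, 0.6728, 0.7396, 1010.6789], [0.0, 0.0, 0.0, 1.0]]}
wrist {'vfov': 68.49366374584439, 'cx': 328.3396762982716, 'cy': 241.25072330336087, 'T_tool_cam': [[-0.0004, 0.9491, 0.315, 81.0774], [1.0, 0.0005, -0.0002, 0.6873], [-0.0003, 0.315, -0.9491, -123.6825], [0.0, 0.0, 0.0, 1.0]]}
```

View pics/top0.png

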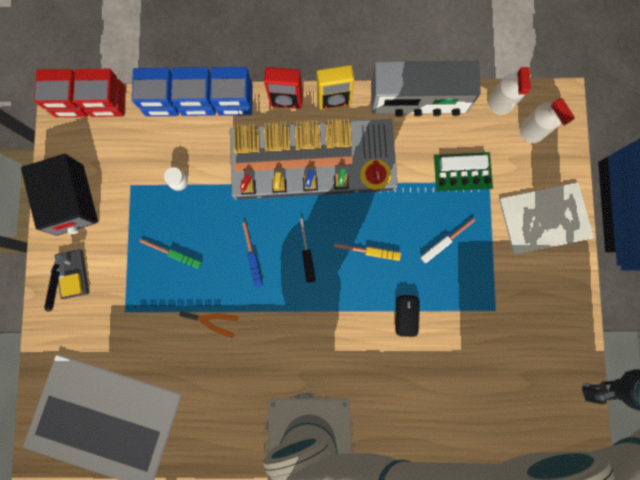

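View pics/side0.png

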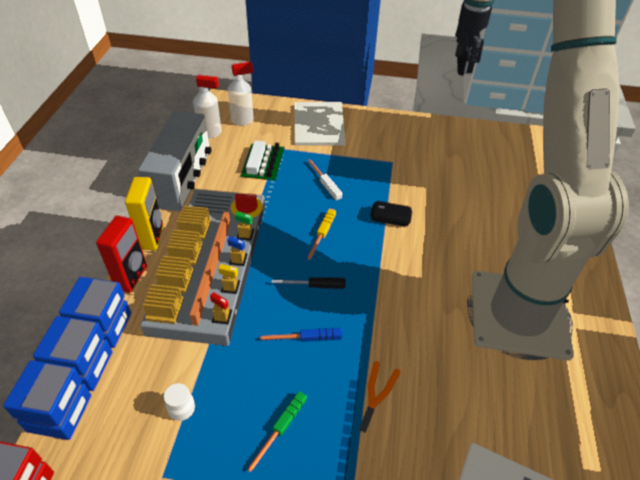

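The top view shows red, yellow, blue and green terminals left to right, at (248,183), (279,182), (310,178) and (342,177), with the switch at (376,173). The links are green near (185,258), blue near (253,270) and yellow near (383,254). The bar at (447,240) is a white look-alike, and there is no red link. The side view agrees.

```bash
cat > h.py <<'E'
from cell import *
import cv2,numpy as np
from scipy.spatial.transform import Rotation as R
def cam(d,st=None):
    f=240/np.tan(np.radians(d["vfov"])/2)
    if "extrinsics" in d: T=np.array(d["extrinsics"])
    else:
        B=np.eye(4);B[:3,:3]=R.from_euler("xyz",st["tool_rot"]).as_matrix();B[:3,3]=st["eef_pos"]
        T=B@np.array(d["T_tool_cam"])
    return dict(f=f,cx=d["cx"],cy=d["cy"],T=T)
def ray(c,p):
    v=c["T"][:3,:3]@np.array([(p[0]-c["cx"])/c["f"],-(p[1]-c["cy"])/c["f"],-1]);return c["T"][:3,3],v/np.linalg.norm(v)
def onz(c,p,z):
    o,v=ray(c,p);return o+v*(z-o[2])/v[2]
def proj(c,P):
    q=c["T"][:3,:3].T@(np.asarray(P,float)-c["T"][:3,3]);return np.array([c["cx"]-c["f"]*q[0]/q[2],c["cy"]+c["f"]*q[1]/q[2]])
def tri(obs):
    A=np.zeros((3,3));b=np.zeros(3)
    for c,p in obs:
        o,v=ray(c,p);M=np.eye(3)-np.outer(v,v);A+=M;b+=M@o
    P=np.linalg.solve(A,b);return P,[np.linalg.norm(proj(c,P)-p) for c,p in obs]
def shot(n,name):
    st=read_state();d=get_image(n);cv2.imwrite(f"pics/{name}.png",d["img"][:,:,::-1])
    c=cam(d,st);np.savez(f"pics/{name}.npz",**c);return d["img"],c
def load(name):
    return cv2.imread(f"pics/{name}.png")[:,:,::-1],{k:(v if v.ndim else float(v)) for k,v in np.load(f"pics/{name}.npz").items()}
E
python3 - <<'E'
from h import *
_,t=shot("top","t1");_,s=shot("side","s1")
for n,a,b in [("kred",(248,182),(219,300)),("kyel",(279,181),(229,271)),("kblu",(310,178),(236,243)),("kgrn",(342,177),(243,218)),("sw",(376,173),(246,205)),("ggrip",(185,258),(291,411)),("blu",(253,270),(320,334)),("yel",(383,254),(328,222)),("jar",(176,178),(178,400)),("sdr",(308,265),(325,283))]:
    print(n,*[np.round(x,1) for x in tri([(t,a),(s,b)])])
E
```

```text
kred [642.4 147.7  89.1] [0.2 0.2]
kyel [643.6  69.7  89.6] [0. 0.]
kblu [649.2  -8.1  94.2] [0.1 0.1]
kgrn [652.6 -87.8  93.8] [0.5 0.5]
sw [ 673.1 -177.1   48.3] [0.1 0.1]
ggrip [458.6 321.8   8.7] [0.5 0.7]
blu [428.7 142.7  12.7] [0.6 0.8]
yel [ 466.3 -194.9    8.7] [0.3 0.3]
jar [671.  347.   27.6] [0.4 0.6]
sdr [4.41e+02 2.00e-01 6.90e+00] [0.5 0.5]
```

Request:
{"name": "move_arm", "arguments": {
  "rows": "0.957 -0.79 -0.233 0 0 0.169 -1;0.957 -0.79 -0.233 0 0 0.169 -1;0.957 -0.79 -0.233 0 0 0.169 -1;0.957 -0.79 -0.233 0 0 0.169 -1;0.957 -0.79 -0.233 0 0 0.169 -1;0.957 -0.79 -0.233 0 0 0.169 -1;0.957 -0.79 -0.233 0 0 0.169 -1;0.957 -0.79 -0.233 0 0 0.169 -1;0.957 -0.79 -0.233 0 0 0.169 -1;0.957 -0.79 -0.233 0 0 0.169 -1;0.957 -0.79 -0.233 0 0 0.169 -1"
}}

```text
clock: 1.17
eef_pos: [387.9, -320.4, 320.5]
tool_rot: [-3.141, -0.002, 0.007]
force: [-0.9, -0.8, 0.5]
width: 85.3
gripper_force: 0.0
```

Request:
{"name": "move_arm", "arguments": {
  "rows": "0.713 -1 0 0 0 0 -1;0.713 -1 0 0 0 0 -1;0.713 -1 0 0 0 0 -1;0.713 -1 0 0 0 0 -1;0.713 -1 0 0 0 0 -1;0.713 -1 0 0 0 0 -1;0.713 -1 0 0 0 0 -1;0.713 -1 0 0 0 0 -1;0.713 -1 0 0 0 0 -1;0.713 -1 0 0 0 0 -1;0.713 -1 0 0 0 0 -1"
}}

```text
clock: 2.08
eef_pos: [599.9, -22.5, 318.8]
tool_rot: [3.141, 0.001, 0.003]
force: [-1.0, -0.5, -0.1]
width: 85.6
gripper_force: 0.0
```

Run:
```python
from h import *
_,c=shot("wrist","w1");s=read_state();print(s["eef_pos"],s["tool_rot"],s["qpos"])
```

```text
[599.09615095 -24.67767146 319.06564693] [ 3.14005952e+00  1.61427428e-03 -6.67295254e-04] [-4.48401653e-04  4.88182390e-01 -9.44752538e-03  1.57209404e+00
  6.73437209e-03  1.08297283e+00 -1.58341969e+00]
```

Request:
{"name": "move_arm", "arguments": {
  "rows": "0.1 0.333 0 0 0 0 -1;0.1 0.333 0 0 0 0 -1;0.1 0.333 0 0 0 0 -1;0.1 0.333 0 0 0 0 -1;0.1 0.333 0 0 0 0 -1"
}}

```text
clock: 2.55
eef_pos: [628.0, -128.0, 319.5]
tool_rot: [3.14, 0.001, -0.007]
force: [0.0, 0.1, -0.6]
width: 85.4
gripper_force: 0.0
```

Run:
```python
from h import *
_,c=shot("wrist","w2");s=read_state();print(s["eef_pos"],s["tool_rot"],s["qpos"])
```

```text
[ 628.16872176 -125.36746146  319.63152582] [ 3.14137826e+00  1.19084676e-03 -3.83968934e-03] [ 1.51503896e-01  5.53257499e-01  2.49488708e-03  1.45269160e+00
 -1.01540859e-03  1.13679066e+00 -1.42058103e+00]
```

View pics/w1.png

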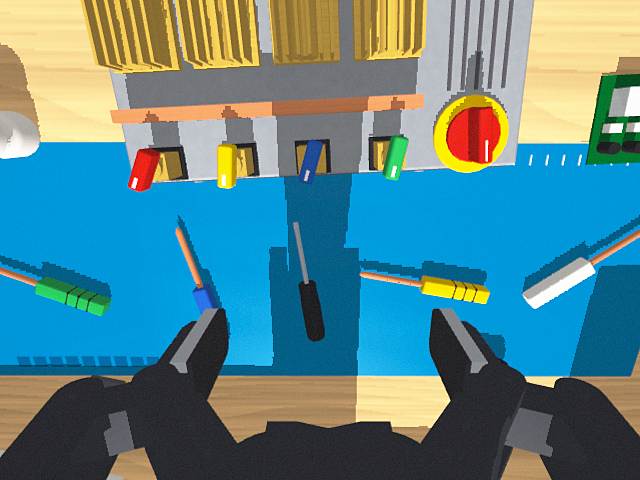

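View pics/w2.png

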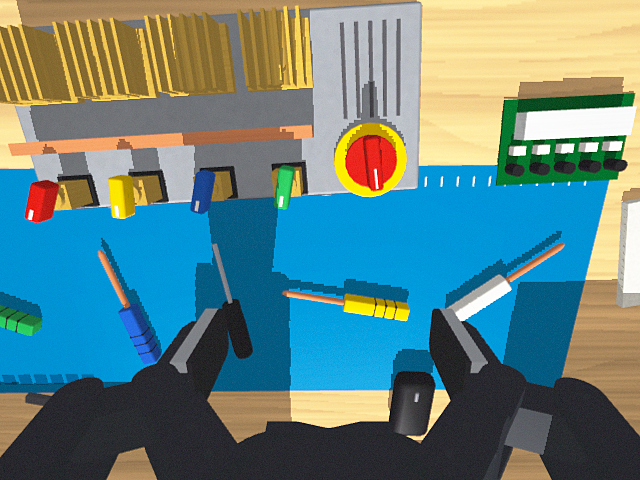

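w1 and w2 show all four knobs with their white marks at the near end. Red, yellow, blue and green are at about (144,170), (227,166), (311,160) and (396,158) in w1, and the switch is on at (471,134). The bank is turned by a few hundredths of a radian. Next I fit box models to the coloured silhouettes.

```bash
cat >> h.py <<'E'
from scipy.optimize import least_squares
def hsv(im): return cv2.cvtColor(np.ascontiguousarray(im),cv2.COLOR_RGB2HSV)
def mask(im,col):
    h=hsv(im);H,S,V=[h[:,:,i].astype(int) for i in range(3)]
    if col=="red": m=((H<6)|(H>174))&(S>150)&(V>70)
    if col=="yellow": m=(H>20)&(H<32)&(S>170)&(V>90)
    if col=="green": m=(H>55)&(H<80)&(S>120)&(V>60)
    if col=="blue": m=(H>106)&(H<125)&(S>140)&(V>50)
    return m.astype(np.uint8)
def blob(im,col,at,win=60):
    m=mask(im,col);k=np.zeros_like(m);x,y=map(int,at);k[max(0,y-win):y+win,max(0,x-win):x+win]=1;m=m*k
    m=cv2.morphologyEx(m,cv2.MORPH_CLOSE,np.ones((5,5),np.uint8))
    n,l,s,ce=cv2.connectedComponentsWithStats(m)
    i=max((i for i in range(1,n) if s[i,4]>25),key=lambda i:s[i,4]-6*np.hypot(*(ce[i]-at)))
    ys,xs=np.nonzero(l==i);return cv2.convexHull(np.c_[xs,ys].astype(np.float32)),s[i]
def feat(h):
    h=h.reshape(-1,1,2).astype(np.float32);m=cv2.moments(h);a=m["m00"];return np.array([m["m10"]/a,m["m01"]/a,m["mu20"]/a/8,m["mu02"]/a/8,m["mu11"]/a/8])
def boxhull(c,p,size,ends=None):
    x,y,z,w=p;L,W,Hh=size
    P=[[x+np.cos(w)*a*L/2-np.sin(w)*b*W/2,y+np.sin(w)*a*L/2+np.cos(w)*b*W/2,z+e*Hh/2] for a in(-1,1) for b in(-1,1) for e in(-1,1)]
    return cv2.convexHull(np.array([proj(c,q) for q in P],np.float32))
def fitbox(obs,size,p0,zfix=None):
    F=[feat(h) for _,h in obs]
    def r(p):
        q=p if zfix is None else np.r_[p[:2],zfix,p[2]]
        return np.concatenate([feat(boxhull(c,q,size))-f for (c,_),f in zip(obs,F)])
    s=least_squares(r,p0 if zfix is None else np.delete(p0,2),x_scale=[10,10,10,.1] if zfix is None else [10,10,.1],diff_step=1e-4)
    return s.x,np.abs(s.fun).max()
E
python3 - <<'E'
from h import *
a,ca=load("w1");b,cb=load("w2")
for n,pa,pb,g in [("red",(144,170),(41,201),(642,148,100,3)),("yellow",(227,166),(122,197),(644,70,100,3.1)),("blue",(311,160),(203,192),(649,-8,100,3)),("green",(396,158),(285,188),(652,-88,100,3))]:
    A,sa=blob(a,n,pa,35);B,sb=blob(b,n,pb,35)
    print(n,sa,sb,*[np.round(v,3) for v in fitbox([(ca,A),(cb,B)],(40,14,22),g)],*[np.round(v,3) for v in fitbox([(ca,A),(cb,B)],(40,14,22),g,100)])
for n,pa,pb,g in [("yellow",(455,290),(377,307),(466,-195,10,0))]:
    A,sa=blob(a,n,pa,45);B,sb=blob(b,n,pb,45)
    print(n,sa,sb,*[np.round(v,3) for v in fitbox([(ca,A),(cb,B)],(90,20,20),g)])
P=[]
for im,c,p in [(a,ca,(471,134)),(b,cb,(370,160))]:
    m=mask(im,"red")|mask(im,"yellow");k=np.zeros_like(m);k[p[1]-45:p[1]+45,p[0]-45:p[0]+45]=1
    ys,xs=np.nonzero(mask(im,"yellow")*k);h=cv2.convexHull(np.c_[xs,ys].astype(np.float32));e=cv2.fitEllipse(h);P.append((c,e[0]));print(e,im[p[1]-10:p[1]+11:10,p[0]-20:p[0]+24:8].tolist())
print(tri(P))
A,sa=blob(a,"green",(72,295),45);print(sa,fitbox([(ca,A)],(90,20,20),(458,322,10,-2.8),10))
A,sa=blob(b,"blue",(138,335),45);print(sa,fitbox([(cb,A)],(90,20,20),(428,143,10,0.2),10))
E
```

```text
red [128 148  32  44 924] [  25  180   34   43 1047] [637.639 160.815  88.944   2.698] 1.808 [639.288 153.464   2.692] 2.851
yellow [217 144  35  44 891] [ 108  175   47   43 1282] [643.947  70.501  91.511   2.455] 6.917 [645.094  67.002   2.456] 7.334
blue [299 140  23  44 633] [191 170  24  44 780] [646.532  -4.398  91.36    2.858] 1.764 [647.634  -6.113   2.849] 2.653
green [383 135  25  45 749] [274 165  21  44 642] [650.866 -86.132  92.656   2.949] 1.702 [651.67  -85.858   2.947] 2.521
yellow [ 420  276   69   27 1121] [ 343  294   66   27 1101] [ 341.159 -260.296 -232.445   -0.   ] 42.741
((470.4070129394531, 133.12644958496094), (71.23036193847656, 80.8170394897461), 38.68978500366211) [[[194, 29, 27], [238, 36, 26], [245, 46, 38], [156, 32, 23], [241, 48, 34], [234, 34, 27]], [[237, 35, 28], [239, 38, 23], [245, 39, 29], [150, 16, 15], [241, 44, 36], [232, 36, 31]], [[240, 39, 40], [240, 38, 36], [246, 41, 29], [155, 28, 27], [239, 27, 18], [228, 33, 28]]]
((369.91436767578125, 159.18930053710938), (71.47063446044922, 74.21910095214844), 31.563547134399414) [[[242, 41, 33], [237, 40, 30], [186, 31, 23], [235, 36, 25], [245, 40, 28], [236, 38, 36]], [[235, 34, 25], [238, 43, 29], [145, 16, 4], [236, 37, 36], [248, 40, 30], [237, 39, 27]], [[237, 34, 30], [237, 38, 33], [135, 26, 26], [254, 229, 219], [219, 39, 31], [236, 33, 32]]]
(array([ 672.16701034, -175.09606931,   48.21022545]), [np.float64(0.03419439728176079), np.float64(0.03325847142316298)])
[  35  277   76   39 1430] (array([457.25627519, 323.09424567,  -1.99628768]), np.float64(3.9835489681909237))
[ 119  303   42   61 1224] (array([4.28560738e+02, 1.38847736e+02, 2.32804915e-01]), np.float64(3.3810000668558864))
```

Run:
```python
from h import *
a,ca=load("w1");b,cb=load("w2")
rows=[]
for im,ps in [(a,[(144,170),(227,166),(311,160),(396,158),(471,134)]),(b,[(41,201),(122,197),(203,192),(285,188),(370,160)])]:
    rows.append(np.hstack([cv2.resize(np.ascontiguousarray(im[p[1]-32:p[1]+32,p[0]-20:p[0]+20] if i<4 else im[p[1]-32:p[1]+32,p[0]-20:p[0]+20]),None,fx=4,fy=4,interpolation=cv2.INTER_NEAREST) for i,p in enumerate(ps)]))
cv2.imwrite("pics/z1.png",np.vstack(rows)[:,:,::-1])
```

```text
(no output)
```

View pics/z1.png

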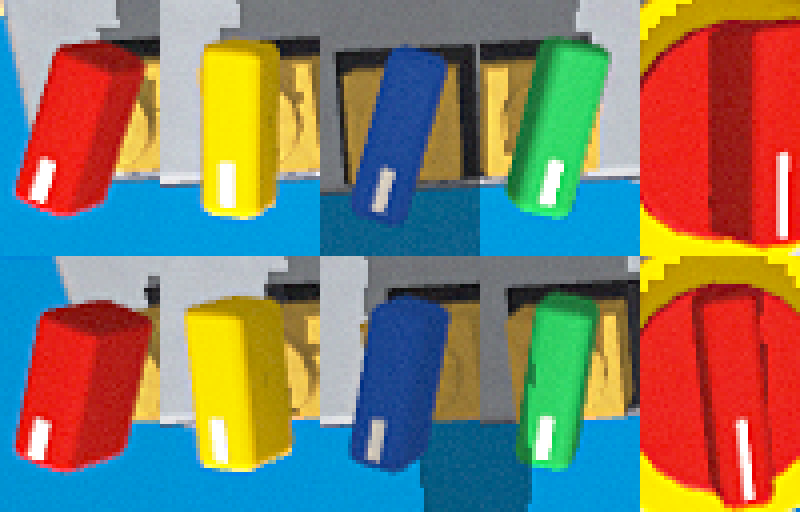

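Run:
```python
from h import *
a,ca=load("w1");b,cb=load("w2")
pa=[(144,170),(227,166),(311,160),(396,158),(471,134)];pb=[(41,201),(122,197),(203,192),(285,188),(370,160)]
# mark centroids
def markc(im,p):
    x,y=p;w=np.ascontiguousarray(im[y-5:y+32,x-20:x+20]);h=hsv(w).astype(int)
    m=((h[:,:,1]<95)&(h[:,:,2]>130)).astype(np.uint8);m[:,:]=m
    n,l,s,c=cv2.connectedComponentsWithStats(m)
    out=[(s[i,4],(c[i]+[x-20,y-5]).round(1).tolist()) for i in range(1,n) if 8<s[i,4]<80 and 5<=s[i,3]<=24 and s[i,2]<10]
    return out
for i in range(5): print(markc(a,pa[i]),markc(b,pb[i]))
def L(k,i,q): p=(pa,pb)[k][i];return (p[0]-20+(q[0]-160*i)/4-.4,p[1]-32+(q[1]-256*k)/4-.4)
Q={0:([(17,195),(65,212),(107,65),(62,48)],[(17,455),(62,467),(88,318),(42,312)]),
1:([(203,208),(248,215),(262,48),(205,45)],[(200,460),(240,468),(243,310),(188,310)]),
2:([(352,208),(398,222),(445,60),(397,48)],[(351,455),(395,467),(420,318),(372,310)]),
3:([(508,203),(555,215),(605,60),(550,42)],[(520,460),(555,465),(590,305),(540,298)])}
for i,(u,v) in Q.items():
    P=[tri([(ca,L(0,i,x)),(cb,L(1,i,y))])[0] for x,y in zip(u,v)]
    print(i,np.round(P,0).tolist(),np.mean(P,0).round(1))
    for c,k,w in((ca,0,u),(cb,1,v)):
        g=np.array([onz(c,L(k,i,x),111) for x in w]);d=(g[2]+g[3]-g[0]-g[1])/2;e=(g[1]+g[2]-g[0]-g[3])/2
        print("   ",g.mean(0).round(1),"len",np.hypot(*d[:2]).round(1),"wid",np.hypot(*e[:2]).round(1),"yaw",np.arctan2(d[1],d[0]).round(3))
```

```text
[(np.int32(10), [131.6, 166.6]), (np.int32(41), [134.4, 182.8])] [(np.int32(41), [30.3, 214.3])]
[(np.int32(44), [223.5, 180.0])] [(np.int32(36), [116.4, 210.9])]
[(np.int32(40), [306.3, 175.0])] [(np.int32(34), [196.6, 205.7])]
[(np.int32(45), [393.4, 171.1])] [(np.int32(40), [280.6, 201.0])]
[(np.int32(57), [486.2, 150.3])] [(np.int32(51), [375.8, 178.2])]
0 [[625.0, 166.0, 111.0], [621.0, 155.0, 112.0], [656.0, 142.0, 108.0], [659.0, 149.0, 112.0]] [640.2 152.7 110.6]
    [639.9 152.4 111. ] len 37.2 wid 10.9 yaw -0.436
    [640.7 152.5 111. ] len 38.6 wid 10.5 yaw -0.418
1 [[626.0, 82.0, 109.0], [625.0, 70.0, 113.0], [662.0, 65.0, 108.0], [663.0, 78.0, 109.0]] [643.9  73.8 109.7]
    [643.8  73.4 111. ] len 37.9 wid 11.7 yaw -0.14
    [644.1  73.  111. ] len 37.6 wid 11.1 yaw -0.167
2 [[631.0, 5.0, 108.0], [628.0, -6.0, 110.0], [665.0, -17.0, 113.0], [667.0, -7.0, 114.0]] [648.1  -6.2 111.2]
    [648.2  -6.3 111. ] len 38.0 wid 11.2 yaw -0.297
    [648.2  -6.2 111. ] len 36.4 wid 10.9 yaw -0.273
3 [[633.0, -76.0, 101.0], [632.0, -85.0, 108.0], [668.0, -95.0, 104.0], [671.0, -83.0, 102.0]] [651.  -84.9 103.5]
    [651.2 -83.6 111. ] len 36.5 wid 12.4 yaw -0.233
    [652.6 -85.8 111. ] len 39.0 wid 10.0 yaw -0.216
```

Run:
```python
from h import *
a,ca=load("w1");b,cb=load("w2")
print(tri([(ca,(486.2,150.3)),(cb,(375.8,178.2))]),onz(ca,(486.2,150.3),89),onz(cb,(375.8,178.2),89))
f=lambda q:(350+(q[0]-640)/4-.4,128+(q[1]-256)/4-.4)
for q in [(697,295),(752,292),(768,497),(722,503)]: print(onz(cb,f(q),89).round(1))
```

```text
(array([ 657.25304655, -176.80494237,   88.8827575 ]), [np.float64(0.1417741912474459), np.float64(0.13774380546561205)]) [ 657.12945449 -176.79811699   89.        ] [ 657.40371723 -176.75196621   89.        ]
[ 696.7 -163.9   89. ]
[ 697.3 -177.1   89. ]
[ 647.7 -182.9   89. ]
[ 646.2 -171.4   89. ]
```

Request:
{"name": "move_arm", "arguments": {
  "rows": "0.145 0.164 0.3 0 0 -0.07 0;0.145 0.164 0.6 0 0 -0.07 0;0.145 0.164 0.6 0 0 -0.07 0;0.145 0.164 0.6 0 0 -0.07 0;0.145 0.164 0.6 0 0 -0.07 0;0.145 0.164 0.6 0 0 -0.07 0;0.145 0.164 0.6 0 0 -0.07 0;0.145 0.164 0.6 0 0 -0.07 0"
}}

```text
clock: 3.27
eef_pos: [673.8, -171.3, 142.1]
tool_rot: [3.141, -0.003, 0.111]
force: [0.7, 0.5, -0.4]
width: 42.7
gripper_force: 0.0
```

Run:
```python
from h import *
_,c=shot("wrist","w3");s=read_state();print(s["eef_pos"],s["tool_rot"],s["width"])
print(proj(c,(672,-174.7,89)),proj(c,(657.3,-176.8,89)))
```

```text
[ 674.30846116 -171.37062518  142.92080025] [ 3.14086595 -0.0041908   0.11124641] 42.6813099375671
[332.87166801 284.09506206] [333.58843393 308.1038134 ]
```

View pics/w3.png

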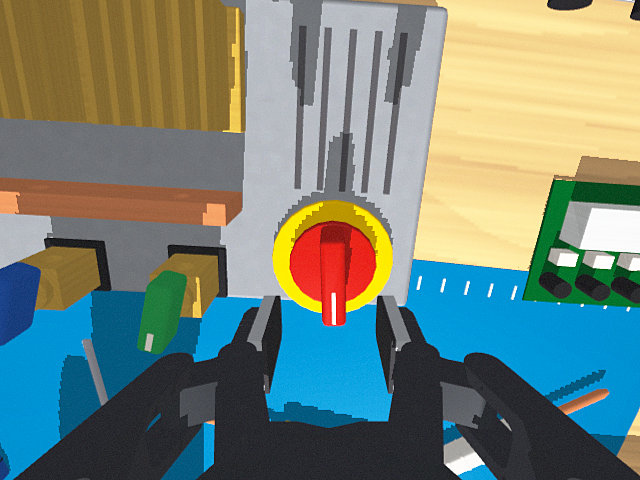

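The bar is centred between the fingers, with its mark at (333,308) exactly where predicted, so I'll grip it.

Request:
{"name": "move_arm", "arguments": {
  "rows": "-0.008 0.011 0.1 0 0 0 0;-0.008 0.011 0.2 0 0 0 0;-0.008 0.011 0.2 0 0 0 0;-0.008 0.011 0.2 0 0 0 0.5;-0.008 0.011 0.2 0 0 0 1;-0.008 0.011 0.2 0 0 0 1;-0.008 0.011 0.2 0 0 0 1;-0.008 0.011 0.2 0 0 0 1;-0.008 0.011 0.2 0 0 0 1"
}}

```text
clock: 4.07
eef_pos: [672.8, -174.2, 83.2]
tool_rot: [-3.141, -0.004, 0.111]
force: [-1.9, 3.0, 7.7]
width: 13.1
gripper_force: 60.1
```

Request:
{"name": "move_arm", "arguments": {
  "rows": "0 0 0 0 0 -0.08 1;0 0 0 0 0 -0.16 1;0 0 0 0 0 -0.24 1;0 0 0 0 0 -0.32 1;0 0 0 0 0 -0.4 1;0 0 0 0 0 -0.48 1;0 0 0 0 0 -0.56 1;0 0 0 0 0 -0.64 1;0 0 0 0 0 -0.72 1;0 0 0 0 0 -0.8 1;0 0 0 0 0 -0.88 1;0 0 0 0 0 -0.95 1"
}}

```text
clock: 5.07
eef_pos: [670.9, -172.3, 83.2]
tool_rot: [3.141, -0.003, 1.61]
force: [-6.7, 7.4, 10.3]
width: 12.9
gripper_force: 60.9
```

Request:
{"name": "move_arm", "arguments": {
  "rows": "0 0 0 0 0 0 1;0 0 0 0 0 0 1;0 0 0 0 0 0 0;0 0 0 0 0 0 0;0 0 0 0 0 0 0;0 0 -0.1 0 0 0 0;0 0 -0.2 0 0 0 0;0 0 -0.4 0 0 0 -1;0 0 -0.6 0 0 0 -1;0 0 -0.6 0 0 0 -1;0 0 -0.6 0 0 0 -1"
}}

```text
clock: 5.98
eef_pos: [675.6, -176.6, 269.6]
tool_rot: [3.126, 0.004, 1.601]
force: [2.0, 0.6, 1.7]
width: 85.2
gripper_force: 0.0
```

Run:
```python
from h import *
im,c=shot("wrist","w4");s=read_state();print(s["clock"],s["eef_pos"],s["tool_rot"],s["width"])
o=cv2.convertScaleAbs(im);cv2.imwrite("pics/w4.png",o[:,:,::-1])
_,c=shot("top","t4")
```

```text
6.0333 [ 673.87061298 -176.5727758   265.68051792] [3.13114876e+00 3.13050973e-03 1.60109622e+00] 85.34073861217514
```

View pics/w4.png

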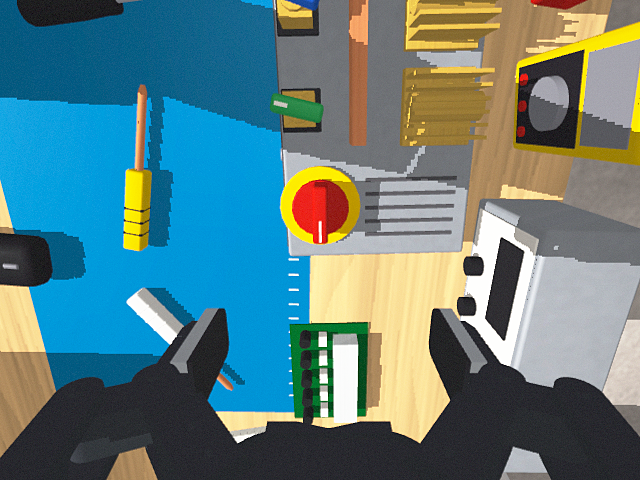

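The switch is off, with the bar along the bank front at (320,210) in w4. The yellow link lies clear, grip at (137,210) and rod tip at (142,86).

```bash
cat >> h.py <<'E'
def rodfit(c,tip,back,z=10):
    "world tip, grip-back-end pixel points on the axis -> yaw, origin"
    a=onz(c,tip,z);b=onz(c,back,z);d=a-b;return dict(tip=a.round(1),back=b.round(1),L=np.hypot(*d[:2]).round(1),yaw=np.arctan2(d[1],d[0]).round(3),origin=(a-85*d/np.linalg.norm(d)).round(1))
E
python3 - <<'E'
from h import *
for n,col,p,g in [("w1","yellow",(455,290),(466,-195,10,3.0)),("w2","yellow",(377,307),(466,-195,10,3.0)),("w4","yellow",(137,210),(466,-195,10,1.6)),("w1","green",(72,295),(458,322,10,-.3)),("w2","blue",(138,335),(428,143,10,.2)) ]:
    im,c=load(n);A,s=blob(im,col,p,48);print(n,col,s,*fitbox([(c,A)],(90,20,20),g,10))
im,c=load("w4");print(rodfit(c,(142,86),(136,250)));im,c=load("w1");print(rodfit(c,(361,274),(488,296)))
im,c=load("w2");print(rodfit(c,(284,293),(408,314)))
a,ca=load("w1");b,cb=load("w4");print(tri([(ca,(361,274)),(cb,(142,86))]))
E
```

```text
w1 yellow [ 420  276   69   27 1121] [ 468.5801384  -192.85351197    1.36270169] 4.321549581642834
w2 yellow [ 343  294   66   27 1101] [ 468.77119257 -192.69560444    1.37749778] 3.568002342819149
w4 yellow [ 124  169   27   82 1930] [ 468.98307223 -194.58836102    1.37369713] 5.89808953820399
w1 green [  35  277   76   39 1430] [457.25727236 323.09363295   1.14533682] 3.9845352542435535
w2 blue [ 119  303   42   61 1224] [4.28560738e+02 1.38847736e+02 2.32804915e-01] 3.3810000668558864
{'tip': array([491.8, -66.8,  10. ]), 'back': array([ 461.3, -240.5,   10. ]), 'L': np.float64(176.4), 'yaw': np.float64(1.397), 'origin': array([ 477.1, -150.5,   10. ])}
{'tip': array([491.2, -67.1,  10. ]), 'back': array([ 458.9, -241.4,   10. ]), 'L': np.float64(177.2), 'yaw': np.float64(1.387), 'origin': array([ 475.7, -150.7,   10. ])}
{'tip': array([491.3, -67.9,  10. ]), 'back': array([ 457.4, -238.8,   10. ]), 'L': np.float64(174.3), 'yaw': np.float64(1.375), 'origin': array([ 474.8, -151.2,   10. ])}
(array([492.12127833, -66.93244695,  11.30714888]), [np.float64(0.21437671679383963), np.float64(0.3136343037154873)])
```

Request:
{"name": "move_arm", "arguments": {
  "rows": "0.005 -0.679 0.2 0 0 0.139 0;0.005 -0.679 0.4 0 0 0.139 0;0.005 -0.679 0.53 0 0 0.139 0;0.005 -0.679 0.53 0 0 0.139 0;0.005 -0.679 0.53 0 0 0.139 0;0.005 -0.679 0.53 0 0 0.139 0;0.005 -0.679 0.53 0 0 0.139 0;0.005 -0.679 0.53 0 0 0.139 0;0.005 -0.679 0.53 0 0 0.139 0"
}}

```text
clock: 6.83
eef_pos: [466.9, -180.7, 100.1]
tool_rot: [-3.14, -0.0, 1.384]
force: [1.5, 0.7, 1.0]
width: 42.3
gripper_force: 0.0
```

Run:
```python
from h import *
im,c=shot("wrist","w5");s=read_state();print(s["eef_pos"],s["tool_rot"],s["width"])
A,b=blob(im,"yellow",(328,330),140);print(b,feat(A)[:2])
print([proj(c,p).round(1) for p in [(476,-150.6,20),(459.5,-239,20)]])
m=mask(im,"yellow");ys,xs=np.nonzero(m[:,240:420]);print([(y,(xs[ys==y]+240).min(),(xs[ys==y]+240).max()) for y in range(150,420,20) if (ys==y).any()])
```

```text
[ 468.77289211 -180.67360131  100.96870903] [ 3.13986706e+00 -4.87799778e-04  1.38424062e+00] 43.02851418814826
[ 319  203   33  135 4052] [334.89587932 268.73268743]
[array([333.3, 211.5]), array([333.1, 342. ])]
[(210, np.int64(319), np.int64(350)), (230, np.int64(319), np.int64(350)), (250, np.int64(320), np.int64(350)), (270, np.int64(320), np.int64(350)), (290, np.int64(320), np.int64(350)), (310, np.int64(321), np.int64(349)), (330, np.int64(321), np.int64(349))]
```

Request:
{"name": "move_arm", "arguments": {
  "rows": "0 0.004 0.12 0 0 0 0;0 0.004 0.22 0 0 0 0;0 0.004 0.258 0 0 0 0;0 0.004 0.258 0 0 0 0;0 0.004 0.258 0 0 0 1;0 0.004 0.258 0 0 0 1;0 0.004 0.258 0 0 0 1;0 0.004 0.258 0 0 0 1;0 0.004 0.258 0 0 0 1;0 0.004 0.258 0 0 0 1"
}}

```text
clock: 7.72
eef_pos: [469.9, -181.1, 24.9]
tool_rot: [3.138, 0.0, 1.384]
force: [1.1, 0.4, 7.1]
width: 18.5
gripper_force: 60.8
```

Request:
{"name": "move_arm", "arguments": {
  "rows": "0 0 -0.1 0 0 0 1;0 0 -0.2 0 0 0 1;0 0 -0.3 0 0 0 1;0.13 0 -0.4 0 0 0.07 1;0.26 0 -0.4 0 0 0.14 1;0.38 0 -0.4 0 0 0.21 1;0.5 -0.03 -0.4 0 0 0.28 1;0.6 -0.05 -0.4 0 0 0.35 1;0.7 -0.07 -0.4 0 0 0.42 1;0.8 -0.073 -0.4 0 0 0.49 1;0.825 -0.073 -0.4 0 0 0.56 1;0.825 -0.073 -0.4 0 0 0.63 1"
}}

```text
clock: 8.72
eef_pos: [493.2, 70.5, 144.1]
tool_rot: [-3.14, -0.002, 0.395]
force: [-0.1, -0.2, -1.4]
width: 18.4
gripper_force: 59.8
```

Request:
{"name": "move_arm", "arguments": {
  "rows": "0 0 0 0 0 0.07 1;0 0 0 0 0 0.14 1;0 0 0 0 0 0.22 1;0 0 0 0 0 0.22 1;0 0 0 0 0 0.22 1;0 0 0 0 0 0.22 1"
}}

```text
clock: 9.22
eef_pos: [492.7, 66.5, 143.7]
tool_rot: [-3.141, -0.0, 0.052]
force: [-0.3, 0.7, -2.1]
width: 18.2
gripper_force: 59.8
```

Run:
```python
from h import *
im,c=shot("wrist","w6");s=read_state();print(s["eef_pos"],s["tool_rot"],s["width"])
shot("side","s6")
```

```text
[492.7937543   66.42371293 143.67345447] [-3.14132779e+00 -1.86565905e-04  5.13850718e-02] 18.337688070408348
```

View pics/w6.png

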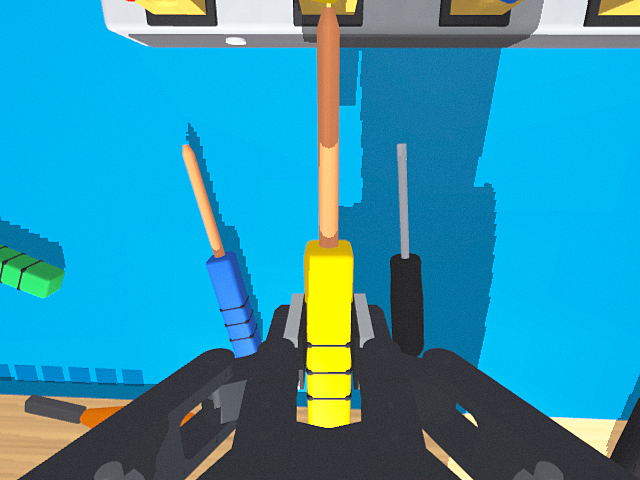

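Run:
```python
from h import *
im,c=load("w6");st=read_state()
B=np.eye(4);B[:3,:3]=R.from_euler("xyz",st["tool_rot"]).as_matrix();B[:3,3]=st["eef_pos"]
def tool(px,zt):
    w=onz(c,px,st["eef_pos"][2]-zt);return (B[:3,:3].T@(w-B[:3,3])).round(1)
for z in (12,14,16): print(z,tool((328.3,6),z),tool((328.5,246),z))
# post yellow top corners as check: predicted pixel of mouth and post edges
d=np.array([.9988,.0484,0]);n=np.array([-.0484,.9988,0]);m=np.array([631.2,73,69])
for q in [m,m+14*n+[0,0,14],m-14*n+[0,0,14],m-7*d+[0,0,-24],m-7*d-80*n+[0,0,-24]]: print(proj(c,q).round(1))
cv2.imwrite("pics/z6.png",cv2.resize(np.ascontiguousarray(im[0:60,230:430]),None,fx=4,fy=4,interpolation=cv2.INTER_NEAREST)[:,:,::-1])
```

```text
12 [118.5   0.4  12. ] [34.1  0.6 12. ]
14 [119.    0.4  14. ] [33.4  0.6 14. ]
16 [119.6   0.4  16. ] [32.7  0.6 16. ]
[328.3  -0.9]
[296.9 -11.6]
[359.8 -11.4]
[328.3  28.5]
[472.6  29. ]
```

View pics/z6.png

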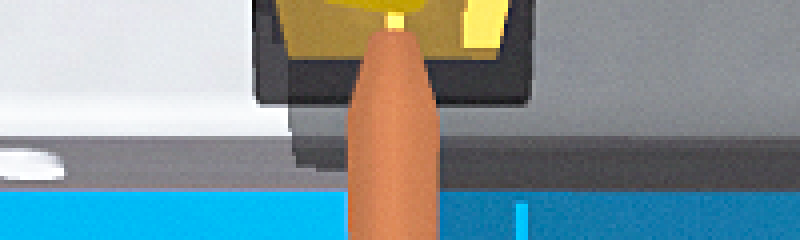

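Request:
{"name": "move_arm", "arguments": {
  "rows": "0 0 0.1 0 0 0 1;0 0 0.202 0 0 0 1;0 0 0.202 0 0 0 1;0 0 0.202 0 0 0 1;0.04 0 0.202 0 0 0 1;0.08 0 0.202 0 0 0 1;0.11 0 0.202 0 0 0 1;0.13 0 0.202 0 0 0 1;0.13 0 0.202 0 0 0 1;0.13 0 0.202 0 0 0 1"
}}

```text
clock: 10.15
eef_pos: [531.8, 68.3, 83.6]
tool_rot: [-3.141, -0.0, 0.049]
force: [-0.2, 0.3, -1.0]
width: 18.6
gripper_force: 59.7
```

Run:
```python
from h import *
im,c=shot("wrist","w7");s=read_state();print(s["eef_pos"],s["tool_rot"],s["width"],s["force"])
cv2.imwrite("pics/z7.png",cv2.resize(np.ascontiguousarray(im[0:300,130:530]),None,fx=2,fy=2)[:,:,::-1])
```

```text
[531.14501449  68.24967171  83.30463366] [3.14157650e+00 5.94688401e-04 4.89991239e-02] 18.492985258586486 [-0.44194413 -0.7695575  -1.1504755 ]
```

View pics/z7.png

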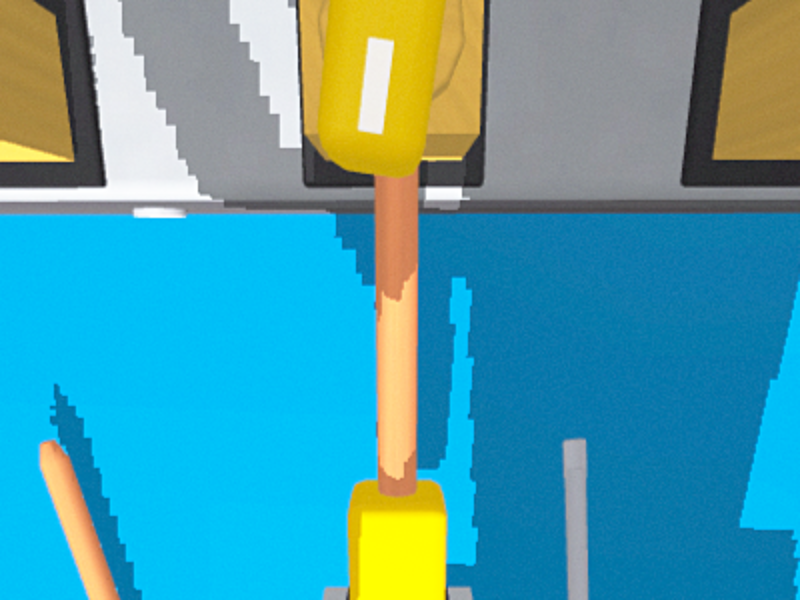

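The rod is in the yellow hole with no side force, so I'll push it home.

Request:
{"name": "move_arm", "arguments": {
  "rows": "0.05 0 0 0 0 0 1;0.1 0 0 0 0 0 1;0.15 0 0 0 0 0 1;0.19 0 0 0 0 0 1;0.21 0 0 0 0 0 1;0.215 0 0 0 0 0 1;0.215 0 0 0 0 0 1;0.215 0 0 0 0 0 1"
}}

```text
clock: 10.87
eef_pos: [594.8, 71.4, 82.7]
tool_rot: [3.141, 0.002, 0.049]
force: [-0.2, -0.2, -1.1]
width: 18.3
gripper_force: 59.7
```

Request:
{"name": "move_arm", "arguments": {
  "rows": "0.004 0 0 0 0 0 1;0.007 0 0 0 0 0 1;0.01 0 0 0 0 0 1;0.01 0 0 0 0 0 1"
}}

```text
clock: 11.2
eef_pos: [596.9, 71.5, 82.6]
tool_rot: [3.141, 0.005, 0.049]
force: [-4.6, -0.3, 2.2]
width: 18.1
gripper_force: 60.2
```

Request:
{"name": "move_arm", "arguments": {
  "rows": "0.006 0 0 0 0 0 1;0.006 0 0 0 0 0 1;0.006 0 0 0 0 0 0;0.006 0 0 0 0 0 0;0.006 0 0 0 0 0 0;0.006 0 -0.1 0 0 0 0;0 0 -0.2 0 0 0 0;-0.1 0 -0.4 0 0 0 0;-0.2 -0.15 -0.5 0 0 0 0;-0.34 -0.15 -0.5 0 0 0 0;-0.34 -0.15 -0.5 0 0 0 0;-0.34 -0.15 -0.5 0 0 0 0"
}}

```text
clock: 12.2
eef_pos: [491.3, 114.2, 235.4]
tool_rot: [-3.139, -0.0, 0.053]
force: [0.1, 0.1, -0.0]
width: 42.7
gripper_force: 0.0
```

Request:
{"name": "move_arm", "arguments": {
  "rows": "0 0 0 0 0 0 -0.2;0 0 0 0 0 0 -0.2;0 0 0 0 0 0 -0.2"
}}

```text
clock: 12.45
eef_pos: [496.4, 111.1, 232.7]
tool_rot: [3.141, -0.001, 0.048]
force: [-0.5, -1.2, -0.3]
width: 50.8
gripper_force: 0.0
```

Run:
```python
from h import *
im,c=shot("wrist","w8");s=read_state();print(s["eef_pos"],s["tool_rot"],s["width"])
B,t=shot("top","t8");shot("side","s8")
```

```text
[496.17325453 110.96507441 232.45724884] [ 3.14119465e+00 -3.14340277e-04  4.75801359e-02] 51.094179814575355
```

View pics/w8.png

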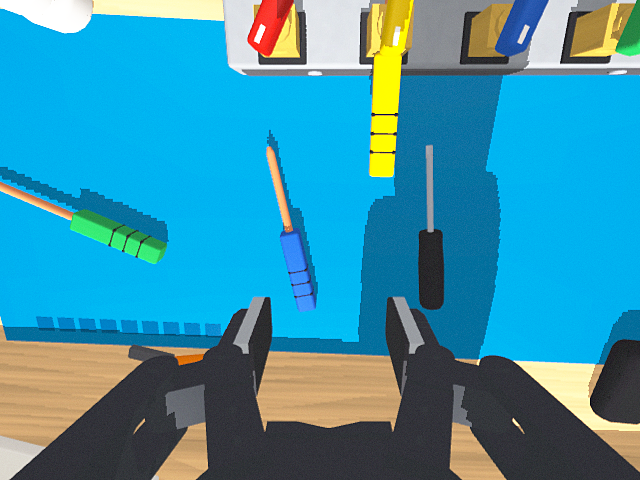

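Yellow is home with its grip drooping slightly. Blue lies with its tip at (269,148) and its grip from (290,231) to (306,306). Green runs from (72,216) to (158,252).

Run:
```python
from h import *
im,c=load("w8")
print(rodfit(c,(269,148),(306,305)),onz(c,(290,231),10))
A,s=blob(im,"blue",(298,270),48);f=fitbox([(c,A)],(90,20,20),(430,140,10,.2),10);print(s,f)
A2,s2=blob(im,"green",(118,236),60);print(s2,fitbox([(c,A2)],(90,20,20),(457,323,10,1.14),10),fitbox([(c,A2)],(90,20,20),(457,323,10,2.8),10))
print(onz(c,(72,215),10),onz(c,(158,252),10))
a,ca=load("w1");b,cb=load("w2");print(tri([(ca,(178,229)),(cb,(100,252)),(c,(269,148))]))
```

```text
{'tip': array([553.7, 169.5,  10. ]), 'back': array([388. , 129.7,  10. ]), 'L': np.float64(170.4), 'yaw': np.float64(0.236), 'origin': array([471. , 149.7,  10. ])} [472.19163735 148.45732972  10.        ]
[ 280  228   36   83 1600] (array([4.27841584e+02, 1.38749401e+02, 2.56388920e-01]), np.float64(6.751903308568416))
[  70  210   97   54 2304] (array([456.51335049, 322.62335238,   1.15570689]), np.float64(5.623588715043539)) (array([456.51347826, 322.61896609,   1.15561335]), np.float64(5.617596641651048))
[478.66969364 368.51601111  10.        ] [442.77437874 285.95496609  10.        ]
(array([553.40536424, 169.00795138,  10.55707515]), [np.float64(0.45168897148540604), np.float64(0.3373947413459084), np.float64(0.583211464910481)])
```

Request:
{"name": "move_arm", "arguments": {
  "rows": "-0.181 -0.11 0.1 0 0 -0.06 -0.2;-0.181 -0.11 0.2 0 0 -0.121 -0.2;-0.181 -0.11 0.3 0 0 -0.121 -0.2;-0.181 -0.11 0.4 0 0 -0.121 -0.2;-0.181 -0.11 0.45 0 0 -0.121 -0.2;-0.181 -0.11 0.55 0 0 -0.121 -0.2;-0.181 -0.11 0.65 0 0 -0.121 -0.2;-0.181 -0.11 0.695 0 0 -0.121 -0.2;-0.181 -0.11 0.695 0 0 -0.121 -0.2"
}}

```text
clock: 13.35
eef_pos: [438.7, 139.3, 28.8]
tool_rot: [3.135, 0.005, 0.239]
force: [-0.6, -1.0, -0.1]
width: 50.9
gripper_force: 0.0
```

Request:
{"name": "move_arm", "arguments": {
  "rows": "0 0 0 0 0 0 1;0 0 0 0 0 0 1;0 0 0 0 0 0 1;0 0 0 0 0 0 1;0 0 0 0 0 0 1;0 0 0 0 0 0 1"
}}

```text
clock: 13.85
eef_pos: [439.0, 139.7, 31.0]
tool_rot: [3.135, 0.003, 0.24]
force: [-0.2, 0.4, -2.5]
width: 17.8
gripper_force: 60.0
```

The grip landed 7 mm too high, so I'll open, go lower and regrip.

Request:
{"name": "move_arm", "arguments": {
  "rows": "0 0 0 0 0 0 0;0 0 0 0 0 0 0;0 0 0 0 0 0 0;0 0 0.024 0.004 -0.002 0 0;0 0 0.024 0.004 -0.002 0 0;0 0 0.024 0.004 -0.002 0 1;0 0 0.024 0.004 -0.002 0 1;0 0 0.024 0.004 -0.002 0 1;0 0 0.024 0.004 -0.002 0 1;0 0 0.024 0.004 -0.002 0 1;0 0 0.024 0.004 -0.002 0 1"
}}

```text
clock: 14.77
eef_pos: [438.7, 139.5, 23.6]
tool_rot: [3.141, 0.007, 0.24]
force: [-1.1, -0.6, 5.5]
width: 18.3
gripper_force: 59.4
```

Request:
{"name": "move_arm", "arguments": {
  "rows": "0 0 -0.1 0 0.004 0 1;0 0 -0.2 0 0.004 0 1;0 0 -0.3 0 0.004 0 1;0 0.1 -0.4 0 0.004 0 1;0 0.2 -0.4 0 0.004 0.04 1;0.03 0.3 -0.4 0 0.004 0.08 1;0.065 0.42 -0.4 0 0.004 0.122 1;0.065 0.541 -0.4 0 0.004 0.122 1;0.065 0.541 -0.4 0 0.004 0.122 1;0.065 0.541 -0.4 0 0.004 0.122 1;0.065 0.541 -0.4 0 0.004 0.122 1;0.065 0.541 -0.4 0 0.004 0.122 1"
}}

```text
clock: 15.77
eef_pos: [496.4, -11.7, 143.1]
tool_rot: [3.141, 0.001, 0.05]
force: [0.2, 0.6, -0.7]
width: 18.4
gripper_force: 59.4
```

```bash
cat >> h.py <<'E'
def held(name,col,mouth):
    im,c=shot("wrist",name);st=read_state();print("w",st["width"].round(1),"eef",st["eef_pos"].round(1),"rot",st["tool_rot"].round(4),"F",st["force"].round(1))
    B=R.from_euler("xyz",st["tool_rot"]).as_matrix()
    h=hsv(im).astype(int);H,S,V=h[:,:,0],h[:,:,1],h[:,:,2]
    m=((H<16)&(S>80)&(V>110)).astype(np.uint8);m[:,:270]=0;m[:,390:]=0;m[290:]=0
    n,l,s,ce=cv2.connectedComponentsWithStats(m);i=1+np.argmax(s[1:,4]);ys,xs=np.nonzero(l==i)
    rows=[y for y in range(ys.min()+8,ys.max()-3)];cs=np.array([xs[ys==y].mean() for y in rows]);k=np.polyfit(rows,cs,1)
    top,bot=ys.min(),ys.max()+1;print("rod rows",top,bot,"cols",np.polyval(k,top).round(1),np.polyval(k,bot).round(1))
    for zt in (12,14,16):
        f=lambda r:B.T@(onz(c,(np.polyval(k,r),r),st["eef_pos"][2]-zt)-st["eef_pos"])
        t,o=f(top),f(bot);print(zt,"tip",t.round(1),"org",o.round(1),"L",np.hypot(*(t-o)[:2]).round(1))
    g=B.T@(np.array(mouth)-st["eef_pos"]);print("mouth in tool",g.round(1),"yaw err",(0.0484-st["tool_rot"][2]).round(4))
E
python3 - <<'E'
from h import *
held("w9","blue",(635,-6.9,69))
E
```

```text
Traceback (most recent call last):
  File "h.py", line 59, in held
    im,c=shot("wrist",name);st=read_state();print("w",st["width"].round(1),"eef",st["eef_pos"].round(1),"rot",st["tool_rot"].round(4),"F",st["force"].round(1))
                                                      ^^^^^^^^^^^^^^^^^
AttributeError: 'float' object has no attribute 'round'
```

View pics/w9.png

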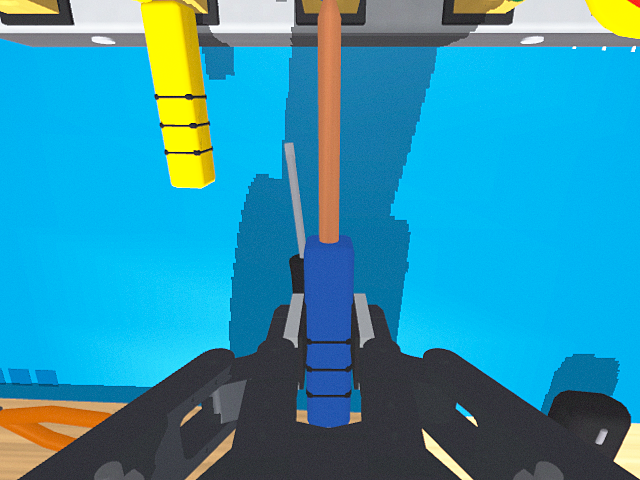

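Blue is held straight, with its origin at (328,242) and tip at (330,0). The terminal plinth is centred near column 332, so a small sideways shift is needed.

```bash
sed -i 's/st\["width"\].round(1)/round(st["width"],1)/' h.py
python3 - <<'E'
from h import *
held("w10","blue",(635,-6.9,69))
im,c=load("w10")
m=np.array([635,-6.9,69.]);n=np.array([-.0484,.9988,0]);d=np.array([.9988,.0484,0])
print([proj(c,m+[0,0,-23]+k*n-7*d).round(1) for k in(-14,14)])
g=im[12,280:390].astype(int).sum(1);print(np.nonzero(g<150)[0][[0,-1]]+280)
E
```

```text
w 18.8 eef [496.6 -11.6 143.2] rot [3.141e+00 1.000e-03 5.080e-02] F [ 0.1  0.1 -2.2]
rod rows 0 243 cols 329.0 328.5
12 tip [120.1   0.9  11.9] org [35.4  0.7 12. ] L 84.7
14 tip [120.6   0.9  13.9] org [34.7  0.7 14. ] L 85.9
16 tip [121.2   0.9  15.9] org [34.   0.7 16. ] L 87.2
mouth in tool [138.5   2.2  74.1] yaw err -0.0024
[array([356.6,  27.6]), array([305.6,  27.5])]
[296 358]
```

Request:
{"name": "move_arm", "arguments": {
  "rows": "0 0.005 0.1 0 0 0 1;0 0.005 0.2 0 0 0 1;0 0.005 0.2 0 0 0 1;0 0.005 0.2 0 0 0 1;0.04 0.005 0.2 0 0 0 1;0.08 0.005 0.2 0 0 0 1;0.11 0.005 0.2 0 0 0 1;0.13 0.005 0.2 0 0 0 1;0.13 0.005 0.2 0 0 0 1;0.13 0.005 0.2 0 0 0 1"
}}

```text
clock: 16.7
eef_pos: [536.9, -12.4, 83.9]
tool_rot: [3.141, -0.002, 0.049]
force: [1.0, 1.1, -3.2]
width: 18.7
gripper_force: 59.3
```

Run:
```python
from h import *
held("w11","blue",(635,-6.9,69))
```

```text
w 18.5 eef [536.6 -12.4  83.8] rot [ 3.141e+00 -1.300e-03  4.860e-02] F [ 1.8  1.1 -1.7]
rod rows 74 243 cols 329.2 327.7
12 tip [98.3  0.9 12.1] org [35.7  0.3 12. ] L 62.6
14 tip [98.5  0.9 14.1] org [35.   0.3 14. ] L 63.5
16 tip [98.8  0.9 16.1] org [34.4  0.3 16. ] L 64.4
mouth in tool [98.5 -0.8 14.9] yaw err -0.0002
```

Request:
{"name": "move_arm", "arguments": {
  "rows": "0.05 -0.002 0 0 0 0 1;0.1 -0.002 0 0 0 0 1;0.15 -0.002 0 0 0 0 1;0.19 -0.002 0 0 0 0 1;0.205 -0.002 0 0 0 0 1;0.207 -0.002 0 0 0 0 1;0.207 -0.002 0 0 0 0 1;0.207 -0.002 0 0 0 0 1"
}}

```text
clock: 17.42
eef_pos: [597.3, -9.7, 83.2]
tool_rot: [3.14, 0.001, 0.048]
force: [0.3, -0.4, -2.4]
width: 18.4
gripper_force: 59.5
```

Request:
{"name": "move_arm", "arguments": {
  "rows": "0.004 0 0 0 0 0 1;0.007 0 0 0 0 0 1;0.007 0 0 0 0 0 1"
}}

```text
clock: 17.67
eef_pos: [598.3, -9.7, 83.0]
tool_rot: [3.14, 0.004, 0.048]
force: [-6.1, 0.6, 0.2]
width: 18.4
gripper_force: 59.8
```

Request:
{"name": "move_arm", "arguments": {
  "rows": "0.005 0 0 0 0 0 1;0.005 0 0 0 0 0 1;0.005 0 0 0 0 0 0;0.005 0 0 0 0 0 0;0.005 0 0 0 0 0 0;0.005 0 -0.1 0 0 0 0;0 0 -0.2 0 0 0 0;-0.08 0 -0.35 0 0 0 0;-0.16 -0.1 -0.5 0 0 -0.07 0;-0.24 -0.2 -0.5 0 0 -0.14 -0.2;-0.32 -0.3 -0.5 0 0 -0.21 -0.2;-0.4 -0.4 -0.5 0 0 -0.28 -0.2"
}}

```text
clock: 18.67
eef_pos: [481.1, 99.5, 235.0]
tool_rot: [3.139, -0.004, 0.491]
force: [-0.2, 2.0, -1.0]
width: 50.8
gripper_force: 0.0
```

Request:
{"name": "move_arm", "arguments": {
  "rows": "0 0 0 0 0 0 -0.2;0 0 0 0 0 0 -0.2;0 0 0 0 0 0 -0.2"
}}

```text
clock: 18.92
eef_pos: [481.5, 98.0, 233.2]
tool_rot: [3.14, -0.0, 0.487]
force: [0.9, 0.4, -0.7]
width: 51.3
gripper_force: 0.0
```

Run:
```python
from h import *
im,c=shot("wrist","w12");s=read_state();print(s["eef_pos"],s["tool_rot"],s["width"])
P=s["eef_pos"];B=R.from_euler("xyz",s["tool_rot"]).as_matrix()
print("shift units",B.T@(np.array([461.7,334.7,120])-P)/300,"turn",(s["tool_rot"][2]-1.157)/1.5708)
```

```text
[481.66249936  97.39885123 232.96906727] [3.13983248e+00 2.40703175e-04 4.85259615e-01] 51.28080555643921
shift units [ 0.3101852  -0.73138463  0.37520212] turn -0.4276422110850253
```

Request:
{"name": "move_arm", "arguments": {
  "rows": "0.31 -0.731 0 0 0 -0.07 -0.2;0.31 -0.731 0.1 0 0 -0.14 -0.2;0.31 -0.731 0.2 0 0 -0.21 -0.2;0.31 -0.731 0.3 0 0 -0.28 -0.2;0.31 -0.731 0.375 0 0 -0.35 -0.2;0.31 -0.731 0.375 0 0 -0.428 -0.2;0.31 -0.731 0.375 0 0 -0.428 -0.2;0.31 -0.731 0.375 0 0 -0.428 -0.2;0.31 -0.731 0.375 0 0 -0.428 -0.2;0.31 -0.731 0.375 0 0 -0.428 -0.2;0.31 -0.731 0.375 0 0 -0.428 -0.2"
}}

```text
clock: 19.88
eef_pos: [461.4, 333.8, 120.7]
tool_rot: [3.14, 0.001, 1.157]
force: [0.4, 0.4, -0.2]
width: 51.5
gripper_force: 0.0
```

Run:
```python
from h import *
im,c=shot("wrist","w13");s=read_state();print(s["eef_pos"],s["tool_rot"],s["width"])
m=mask(im,"green");m[400:]=0;n,l,st,ce=cv2.connectedComponentsWithStats(m)
print([(st[i].tolist()) for i in range(1,n) if st[i,4]>100])
i=1+np.argmax(st[1:,4]);ys,xs=np.nonzero(l==i)
m=np.zeros_like(m);
for y in range(ys.min(),ys.max(),10): print(y,xs[ys==y].min(),xs[ys==y].max(),end="; ")
print([proj(c,p).round(1) for p in [(474.5,364,20),(438,281.6,20),(461.7,334.7,20)]])
```

```text
[461.3215517  333.93374446 120.89562801] [3.13989708e+00 1.06088936e-03 1.15671044e+00] 51.434714721678596
[[314, 195, 30, 65, 1836], [315, 260, 29, 18, 483], [316, 279, 28, 17, 462], [316, 297, 28, 23, 597]]
195 317 340; 205 314 343; 215 314 343; 225 314 343; 235 315 343; 245 315 343; 255 315 343; [array([327. , 201.5]), array([326.9, 323.5]), array([327.2, 248.1])]
```

View pics/w13.png

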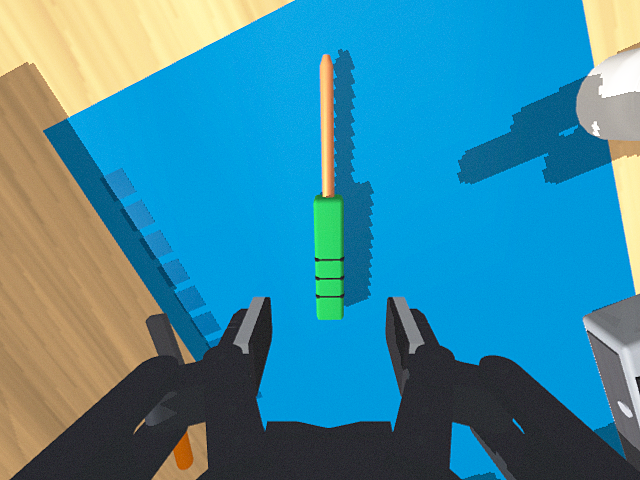

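Green lies straight under the gripper, grip rows 195–320 at column 329, so I'll grasp it.

Request:
{"name": "move_arm", "arguments": {
  "rows": "0.01 0.003 0.12 0 0 0 -0.2;0.01 0.003 0.24 0 0 0 -0.2;0.01 0.003 0.32 0 0 0 -0.2;0.01 0.003 0.324 0 0 0 -0.2;0.01 0.003 0.324 0 0 0 -0.2;0.01 0.003 0.324 0 0 0 1;0.01 0.003 0.324 0 0 0 1;0.01 0.003 0.324 0 0 0 1;0.01 0.003 0.324 0 0 0 1;0.01 0.003 0.324 0 0 0 1;0.01 0.003 0.324 0 0 0 1"
}}

```text
clock: 20.85
eef_pos: [463.0, 338.6, 25.2]
tool_rot: [3.14, -0.002, 1.16]
force: [-0.9, -0.2, 6.7]
width: 18.4
gripper_force: 59.6
```

Request:
{"name": "move_arm", "arguments": {
  "rows": "0 0 -0.1 0 0 0 1;0 0 -0.2 0 0 0 1;0 0 -0.3 0 0 0 1;-0.05 0.03 -0.4 0 0 0.05 1;-0.15 0.08 -0.4 0 0 0.11 1;-0.25 0.13 -0.4 0 0 0.17 1;-0.35 0.19 -0.4 0 0 0.23 1;-0.45 0.25 -0.4 0 0 0.29 1;-0.54 0.3 -0.4 0 0 0.35 1;-0.586 0.324 -0.4 0 0 0.4 1;-0.586 0.324 -0.4 0 0 0.4 1;-0.586 0.324 -0.4 0 0 0.4 1"
}}

```text
clock: 21.85
eef_pos: [481.2, 137.3, 144.2]
tool_rot: [3.14, -0.0, 0.531]
force: [-0.3, 0.2, -1.3]
width: 18.0
gripper_force: 59.0
```

Run:
```python
from h import *
s=read_state();P=s["eef_pos"];B=R.from_euler("xyz",s["tool_rot"]).as_matrix()
print(P,s["tool_rot"],s["width"],"shift units",B.T@(np.array([501.1,-93.6,144])-P)/300,"turn",(s["tool_rot"][2]-.0484)/1.5708)
```

```text
[481.24532918 137.25128478 144.15279937] [ 3.14004991e+00 -4.93096841e-04  5.30601743e-01] 18.04887040453029 shift units [-0.33232737  0.69718985  0.00142105] turn 0.3069784457160635
```

Request:
{"name": "move_arm", "arguments": {
  "rows": "-0.05 0.1 0 0 0 0.07 1;-0.1 0.2 0 0 0 0.14 1;-0.15 0.31 0 0 0 0.21 1;-0.2 0.42 0 0 0 0.28 1;-0.25 0.52 0 0 0 0.307 1;-0.3 0.62 0 0 0 0.307 1;-0.332 0.697 0 0 0 0.307 1;-0.332 0.697 0 0 0 0.307 1;-0.332 0.697 0 0 0 0.307 1;-0.332 0.697 0 0 0 0.307 1;-0.332 0.697 0 0 0 0.307 1"
}}

```text
clock: 22.77
eef_pos: [501.3, -90.3, 143.8]
tool_rot: [-3.141, -0.0, 0.054]
force: [0.4, -0.1, -0.9]
width: 18.5
gripper_force: 59.1
```

Run:
```python
from h import *
held("w14","green",(638.9,-86.9,69))
im,c=load("w14")
for r in (8,14,20,25): g=im[r,260:400].astype(int).sum(1);print(r,np.nonzero(g<150)[0][[0,-1]]+260)
im,c=load("w6")
for r in (8,14,20,25): g=im[r,260:400].astype(int).sum(1);print(r,np.nonzero(g<150)[0][[0,-1]]+260)
```

```text
w 18.5 eef [501.2 -90.5 143.7] rot [3.1414e+00 1.0000e-04 5.3400e-02] F [ 0.3  0.1 -0.4]
rod rows 18 255 cols 326.5 328.1
12 tip [115.2  -0.2  12. ] org [30.4  0.3 12. ] L 84.8
14 tip [115.7  -0.2  14. ] org [29.6  0.3 14. ] L 86.1
16 tip [116.2  -0.2  16. ] org [28.9  0.3 16. ] L 87.3
mouth in tool [137.7   3.8  74.7] yaw err -0.005
8 [299 368]
14 [300 368]
20 [300 367]
25 [300 367]
8 [356 362]
14 [362 362]
20 [294 361]
25 [302 360]
```

Request:
{"name": "move_arm", "arguments": {
  "rows": "0 0.014 0.1 0 0 0.003 1;0 0.014 0.202 0 0 0.003 1;0 0.014 0.202 0 0 0.003 1;0 0.014 0.202 0 0 0.003 1;0.04 0.014 0.202 0 0 0.003 1;0.08 0.014 0.202 0 0 0.003 1;0.11 0.014 0.202 0 0 0.003 1;0.14 0.014 0.202 0 0 0.003 1;0.14 0.014 0.202 0 0 0.003 1;0.14 0.014 0.202 0 0 0.003 1"
}}

```text
clock: 23.65
eef_pos: [544.8, -93.7, 83.7]
tool_rot: [-3.142, -0.003, 0.046]
force: [1.7, 4.0, -0.5]
width: 18.4
gripper_force: 59.2
```

Run:
```python
from h import *
held("w15","green",(638.9,-86.9,69))
```

```text
w 18.0 eef [544.3 -93.7  83.6] rot [ 3.1416e+00 -2.6000e-03  4.6500e-02] F [1.4 2.5 0.1]
rod rows 86 255 cols 327.0 326.7
12 tip [94.6  0.1 12.2] org [30.7 -0.1 12.1] L 64.0
14 tip [94.8  0.1 14.2] org [29.9 -0.1 14.1] L 64.9
16 tip [95.   0.1 16.2] org [29.2 -0.1 16.1] L 65.9
mouth in tool [94.8 -2.4 14.8] yaw err 0.0019
```

Request:
{"name": "move_arm", "arguments": {
  "rows": "0 -0.006 0 0 0 0 1;0 -0.006 0 0 0 0 1;0.05 -0.006 0 0 0 0 1;0.1 -0.006 0 0 0 0 1;0.14 -0.006 0 0 0 0 1;0.14 -0.006 0 0 0 0 1"
}}

```text
clock: 24.2
eef_pos: [586.0, -90.5, 82.7]
tool_rot: [3.141, -0.0, 0.045]
force: [2.4, 3.3, 0.3]
width: 18.2
gripper_force: 59.2
```

Request:
{"name": "move_arm", "arguments": {
  "rows": "0.03 0 0 0 0 0 1;0.05 0 0 0 0 0 1;0.065 0 0 0 0 0 1;0.07 0 0 0 0 0 1;0.07 0 0 0 0 0 1;0.07 0 0 0 0 0 1"
}}

```text
clock: 24.7
eef_pos: [603.3, -89.4, 82.5]
tool_rot: [3.141, 0.005, 0.045]
force: [-3.7, 4.0, 2.5]
width: 18.5
gripper_force: 59.7
```

Request:
{"name": "move_arm", "arguments": {
  "rows": "0.004 0 0 0 0 0 1;0.007 0 0 0 0 0 1;0.007 0 0 0 0 0 1"
}}

```text
clock: 24.95
eef_pos: [604.6, -89.4, 82.5]
tool_rot: [3.141, 0.006, 0.045]
force: [-4.3, 5.2, 3.1]
width: 18.5
gripper_force: 59.8
```

Request:
{"name": "move_arm", "arguments": {
  "rows": "0.005 -0.003 0 0 0 0 1;0.01 -0.003 0 0 0 0 1;0.01 -0.003 0 0 0 0 1;0.01 -0.003 0 0 0 0 1"
}}

```text
clock: 25.28
eef_pos: [608.2, -89.0, 82.5]
tool_rot: [3.14, 0.005, 0.045]
force: [-4.0, 3.6, 3.6]
width: 18.2
gripper_force: 59.7
```

Run:
```python
from h import *
held("w16","green",(638.9,-86.9,69))
im,c=load("w16");cv2.imwrite("pics/z16.png",cv2.resize(np.ascontiguousarray(im[80:320,180:480]),None,fx=2.5,fy=2.5)[:,:,::-1])
```

```text
w 18.6 eef [608.2 -89.   82.5] rot [3.1404 0.0054 0.0445] F [-3.7  4.2  4.2]
rod rows 18 185 cols 327.2 327.3
12 tip [114.9   0.3  11.4] org [59.1  0.3 11.7] L 55.8
14 tip [115.4   0.3  13.4] org [58.8  0.3 13.7] L 56.6
16 tip [115.9   0.3  15.4] org [58.4  0.3 15.7] L 57.4
mouth in tool [30.8 -0.8 13.3] yaw err 0.0039
```

View pics/z16.png

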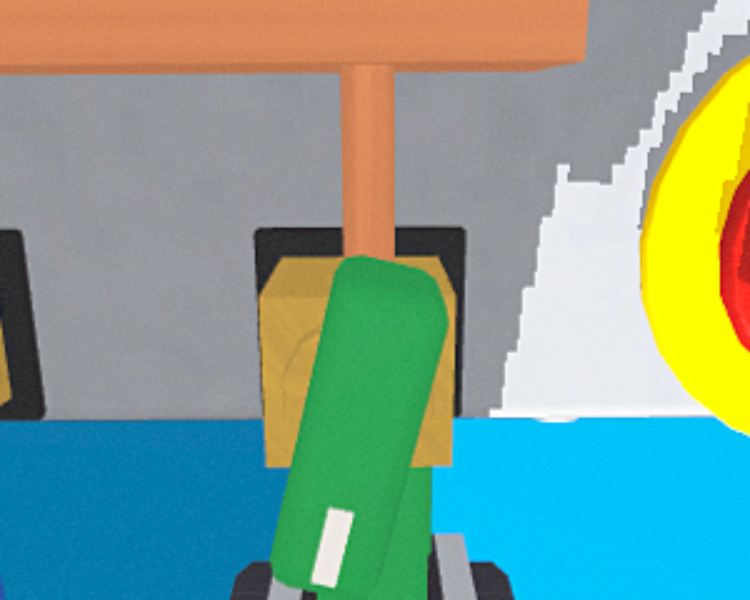

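Green's rod enters the busbar and its grip sits against the post. One last nudge, then release and go up.

Request:
{"name": "move_arm", "arguments": {
  "rows": "0.005 -0.004 0 0 0 0 1;0.007 -0.004 0 0 0 0 1;0.007 -0.004 0 0 0 0 1;0.007 -0.004 0 0 0 0 1"
}}

```text
clock: 25.67
eef_pos: [608.3, -89.0, 82.4]
tool_rot: [3.139, 0.01, 0.044]
force: [-7.7, 2.6, 8.0]
width: 18.2
gripper_force: 60.3
```

Request:
{"name": "move_arm", "arguments": {
  "rows": "0 0 0 0 0 0 0;0 0 0 0 0 0 0;0 0 0 0 0 0 0;0 0 -0.1 0 0 0 0;0 0 -0.2 0 0 0 0;0 0 -0.3 0 0 0 0;0 0 -0.4 0 0 0 0;0 -0.15 -0.6 0 0 0 0;0 -0.3 -0.75 0 0 0 0;0 -0.3 -0.75 0 0 0 -1;0 -0.3 -0.75 0 0 0 -1;0 -0.3 -0.75 0 0 0 -1"
}}

```text
clock: 26.67
eef_pos: [610.6, 6.2, 311.4]
tool_rot: [-3.141, -0.007, 0.049]
force: [0.5, 0.7, 0.0]
width: 77.0
gripper_force: 0.0
```

Request:
{"name": "move_arm", "arguments": {
  "rows": "0 0 0 0 0 0 -1;0 0 0 0 0 0 -1"
}}

```text
clock: 26.83
eef_pos: [608.3, -0.6, 305.6]
tool_rot: [3.138, 0.004, 0.042]
force: [-0.4, -0.2, -0.9]
width: 85.1
gripper_force: 0.0
```

Run:
```python
from h import *
im,c=shot("wrist","w17");s=read_state();print(s["eef_pos"],s["tool_rot"],s["width"])
print([proj(c,p).round() for p in [(631.2,73,79),(635,-6.9,79),(638.9,-86.9,79)]])
```

```text
[608.2743186   -0.66067297 305.3430831 ] [3.13853367 0.0045542  0.04156868] 85.61656658255771
[array([254., 182.]), array([334., 182.]), array([415., 181.])]
```

View pics/w17.png

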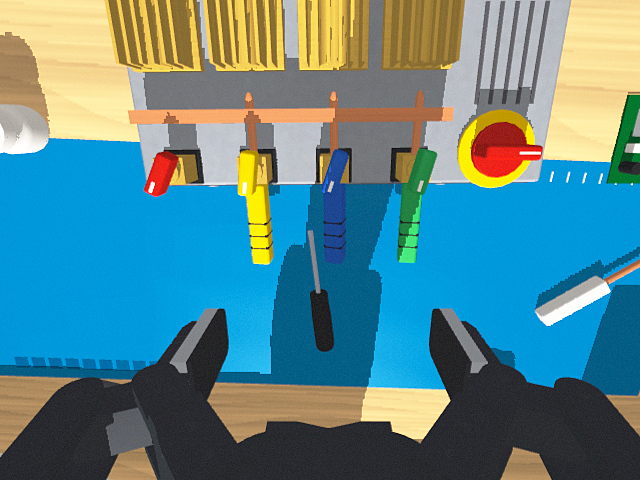

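All three links are home: their rod tips come out evenly behind the busbar at (249,95), (333,95) and (418,94), and the switch is still off. I'll work from numbers for the knobs and look at no more pictures.

```bash
cat >> h.py <<'E'
K=dict(red=(640.3,153.5),yellow=(644.2,73.6),blue=(648.0,-6.3),green=(651.9,-86.3))
def mark(im,c,col,z=111,ctr=None,rad=24):
    "white mark inside the colour's knob: centroid on height z"
    p=proj(c,(*(ctr or K[col]),z));h=hsv(im).astype(int);m=((h[:,:,1]<100)&(h[:,:,2]>120)).astype(np.uint8)
    n,l,s,ce=cv2.connectedComponentsWithStats(m);dil=cv2.dilate(mask(im,col),np.ones((3,3),np.uint8));out=[]
    for i in range(1,n):
        if 8<s[i,4]<200:
            ring=cv2.dilate((l==i).astype(np.uint8),np.ones((3,3),np.uint8))-(l==i)
            f=dil[ring>0].mean();w=onz(c,ce[i],z);r=np.hypot(*(w[:2]-(ctr or K[col])))
            if f>.75 and r<rad: v=(ctr or K[col])-w[:2];out.append((w[:2].round(1).tolist(),round(r,1),round(float(np.arctan2(v[1],v[0])),3),round(f,2)))
    return out
def go(t,yaw=None):
    s=read_state();B=R.from_euler("xyz",s["tool_rot"]).as_matrix();print("eef",s["eef_pos"].round(1),"rot",s["tool_rot"].round(4),"w",round(s["width"],1),"units",(B.T@(np.array(t)-s["eef_pos"])/300).round(3),"turn",None if yaw is None else round((s["tool_rot"][2]-yaw)/1.5708,3))
E
python3 - <<'E'
from h import *
for n in("w1","w2","w17"):
    im,c=load(n)
    for k in K: print(n,k,mark(im,c,k))
go((640.3,153.5,180),1.6)
E
```

```text
w1 red [([628.4, 158.9], np.float64(13.1), -0.424, np.float64(1.0))]
w1 yellow [([631.3, 75.0], np.float64(13.0), -0.108, np.float64(1.0))]
w1 blue [([635.9, -2.6], np.float64(12.6), -0.294, np.float64(1.0))]
w1 green [([639.7, -83.6], np.float64(12.5), -0.214, np.float64(1.0))]
w2 red [([628.6, 159.0], np.float64(13.0), -0.439, np.float64(1.0))]
w2 yellow [([631.1, 75.3], np.float64(13.3), -0.128, np.float64(1.0))]
w2 blue [([635.8, -2.6], np.float64(12.8), -0.297, np.float64(1.0))]
w2 green [([639.7, -83.5], np.float64(12.5), -0.228, np.float64(1.0))]
w17 red [([628.4, 158.9], np.float64(13.1), -0.427, np.float64(1.0))]
w17 yellow [([631.7, 75.1], np.float64(12.6), -0.118, np.float64(1.0))]
w17 blue [([635.7, -2.7], np.float64(12.8), -0.286, np.float64(1.0))]
w17 green [([639.8, -83.6], np.float64(12.4), -0.221, np.float64(1.0))]
eef [608.3  -0.7 305.3] rot [3.1385 0.0046 0.0416] w 85.6 units [ 0.13  -0.51   0.416] turn -0.992
```

Request:
{"name": "move_arm", "arguments": {
  "rows": "0.13 -0.51 0.1 0 0 -0.079 0;0.13 -0.51 0.2 0 0 -0.158 0;0.13 -0.51 0.3 0 0 -0.237 0;0.13 -0.51 0.416 0 0 -0.316 0;0.13 -0.51 0.416 0 0 -0.395 0;0.13 -0.51 0.416 0 0 -0.474 0;0.13 -0.51 0.416 0 0 -0.553 0;0.13 -0.51 0.416 0 0 -0.632 0;0.13 -0.51 0.416 0 0 -0.711 0;0.13 -0.51 0.416 0 0 -0.79 0;0.13 -0.51 0.416 0 0 -0.869 0;0.13 -0.51 0.416 0 0 -0.948 0"
}}

```text
clock: 27.88
eef_pos: [640.8, 154.1, 180.2]
tool_rot: [-3.138, 0.003, 1.538]
force: [0.1, 0.2, 0.2]
width: 42.6
gripper_force: 0.0
```

Request:
{"name": "move_arm", "arguments": {
  "rows": "0 0 0 0 0 -0.079 0;0 0 0 0 0 -0.158 0;0 0 0 0 0 -0.237 0;0 0 0 0 0 -0.316 0;0 0 0 0 0 -0.395 0;0 0 0 0 0 -0.474 0;0 0 0 0 0 -0.553 0;0 0 0 0 0 -0.632 0;0 0 0 0 0 -0.711 0;0 0 0 0 0 -0.75 0;0 0 0 0 0 -0.75 0;0 0 0 0 0 -0.75 0"
}}

```text
clock: 28.88
eef_pos: [640.9, 154.9, 180.6]
tool_rot: [-3.138, -0.002, 2.708]
force: [0.9, 0.9, 0.2]
width: 43.0
gripper_force: 0.0
```

Run:
```python
from h import *
go((640.3,153.5,105),2.71)
im,c=shot("wrist","w18");print(mark(im,c,"red"))
```

```text
eef [640.9 154.9 180.6] rot [-3.1382e+00 -2.0000e-03  2.7082e+00] w 43.0 units [-0.001 -0.004  0.252] turn -0.001
[([628.4, 159.0], np.float64(13.1), -0.432, np.float64(1.0))]
```

Request:
{"name": "move_arm", "arguments": {
  "rows": "-0.001 -0.004 0.12 -0.002 0 0 0;-0.001 -0.004 0.22 -0.002 0 0 0;-0.001 -0.004 0.249 -0.002 0 0 0;-0.001 -0.004 0.249 -0.002 0 0 0;-0.001 -0.004 0.249 -0.002 0 0 1;-0.001 -0.004 0.249 -0.002 0 0 1;-0.001 -0.004 0.249 -0.002 0 0 1;-0.001 -0.004 0.249 -0.002 0 0 1;-0.001 -0.004 0.249 -0.002 0 0 1;-0.001 -0.004 0.249 -0.002 0 0 1"
}}

```text
clock: 29.77
eef_pos: [640.7, 153.9, 110.0]
tool_rot: [-3.141, 0.002, 2.711]
force: [-4.3, -3.2, 3.9]
width: 12.4
gripper_force: 59.8
```

Request:
{"name": "move_arm", "arguments": {
  "rows": "0 0 0 0 0 0.078 1;0 0 0 0 0 0.156 1;0 0 0 0 0 0.234 1;0 0 0 0 0 0.312 1;0 0 0 0 0 0.39 1;0 0 0 0 0 0.468 1;0 0 0 0 0 0.546 1;0 0 0 0 0 0.624 1;0 0 0 0 0 0.702 1;0 0 0 0 0 0.78 1;0 0 0 0 0 0.858 1;0 0 0 0 0 0.93 1"
}}

```text
clock: 30.77
eef_pos: [638.6, 153.0, 110.0]
tool_rot: [-3.14, 0.005, 1.245]
force: [-8.8, -6.2, 8.4]
width: 12.4
gripper_force: 60.4
```

Request:
{"name": "move_arm", "arguments": {
  "rows": "0 0 0 0 0 0.078 1;0 0 0 0 0 0.156 1;0 0 0 0 0 0.234 1;0 0 0 0 0 0.28 1;0 0 0 0 0 0.3 1;0 0 0 0 0 0.3 1;0 0 0 0 0 0.3 1"
}}

```text
clock: 31.35
eef_pos: [637.9, 153.5, 110.0]
tool_rot: [3.141, 0.006, 0.781]
force: [-9.6, -5.5, 11.0]
width: 12.4
gripper_force: 60.7
```

Request:
{"name": "move_arm", "arguments": {
  "rows": "0 0 0 0 0 0 0;0 0 0 0 0 0 0;0 0 0 0 0 0 0;0 0 -0.12 0 0 0 0;0 0 -0.22 0 0 -0.07 0;-0.08 0.1 -0.22 0 0 -0.14 0;-0.173 0.203 -0.22 0 0 -0.21 0;-0.173 0.203 -0.22 0 0 -0.28 0;-0.173 0.203 -0.22 0 0 -0.35 0;-0.173 0.203 -0.22 0 0 -0.42 0;-0.173 0.203 -0.22 0 0 -0.49 0;-0.173 0.203 -0.22 0 0 -0.56 0"
}}

```text
clock: 32.35
eef_pos: [647.4, 75.7, 174.5]
tool_rot: [3.139, -0.002, 1.664]
force: [-0.1, 0.2, -1.1]
width: 42.6
gripper_force: 0.0
```

Request:
{"name": "move_arm", "arguments": {
  "rows": "0 0 0 0 0 -0.079 0;0 0 0 0 0 -0.158 0;0 0 0 0 0 -0.237 0;0 0 0 0 0 -0.316 0;0 0 0 0 0 -0.395 0;0 0 0 0 0 -0.474 0;0 0 0 0 0 -0.553 0;0 0 0 0 0 -0.632 0;0 0 0 0 0 -0.711 0;0 0 0 0 0 -0.79 0;0 0 0 0 0 -0.868 0;0 0 0 0 0 -0.868 0"
}}

```text
clock: 33.35
eef_pos: [647.2, 75.8, 174.1]
tool_rot: [3.139, 0.001, 3.025]
force: [0.5, 0.0, 0.7]
width: 43.0
gripper_force: 0.0
```

Run:
```python
from h import *
im,c=shot("wrist","w19")
go((644.2,73.6,105),3.024)
print(mark(im,c,"yellow"),mark(im,c,"red"))
```

```text
eef [647.2  75.7 174.1] rot [3.1388e+00 1.0000e-03 3.0200e+00] w 42.8 units [ 0.009 -0.009  0.23 ] turn -0.003
[([631.0, 75.1], np.float64(13.3), -0.114, np.float64(1.0))] [([647.8, 162.5], np.float64(11.7), -2.266, np.float64(1.0))]
```

Request:
{"name": "move_arm", "arguments": {
  "rows": "0.009 -0.009 0.12 0.002 0 -0.003 0;0.009 -0.009 0.2 0.002 0 -0.003 0;0.009 -0.009 0.23 0.002 0 -0.003 0;0.009 -0.009 0.23 0.002 0 -0.003 0;0.009 -0.009 0.23 0.002 0 -0.003 1;0.009 -0.009 0.23 0.002 0 -0.003 1;0.009 -0.009 0.23 0.002 0 -0.003 1;0.009 -0.009 0.23 0.002 0 -0.003 1;0.009 -0.009 0.23 0.002 0 -0.003 1;0.009 -0.009 0.23 0.002 0 -0.003 1"
}}

```text
clock: 34.23
eef_pos: [644.9, 74.4, 107.8]
tool_rot: [3.141, 0.004, 3.027]
force: [-1.0, 0.9, 4.8]
width: 12.9
gripper_force: 93.1
```

Request:
{"name": "move_arm", "arguments": {
  "rows": "0 0 0 0 0 0.078 1;0 0 0 0 0 0.156 1;0 0 0 0 0 0.234 1;0 0 0 0 0 0.312 1;0 0 0 0 0 0.39 1;0 0 0 0 0 0.468 1;0 0 0 0 0 0.546 1;0 0 0 0 0 0.624 1;0 0 0 0 0 0.702 1;0 0 0 0 0 0.78 1;0 0 0 0 0 0.858 1;0 0 0 0 0 0.93 1"
}}

```text
clock: 35.23
eef_pos: [643.0, 72.9, 107.8]
tool_rot: [-3.141, 0.004, 1.56]
force: [-6.3, -2.9, 10.1]
width: 12.9
gripper_force: 94.2
```

Request:
{"name": "move_arm", "arguments": {
  "rows": "0 0 0 0 0 0.078 1;0 0 0 0 0 0.156 1;0 0 0 0 0 0.234 1;0 0 0 0 0 0.312 1;0 0 0 0 0 0.39 1;0 0 0 0 0 0.46 1;0 0 0 0 0 0.5 1;0 0 0 0 0 0.515 1;0 0 0 0 0 0.515 1;0 0 0 0 0 0.515 1"
}}

```text
clock: 36.07
eef_pos: [641.8, 73.6, 107.8]
tool_rot: [3.14, 0.004, 0.763]
force: [-8.1, -3.5, 13.6]
width: 12.7
gripper_force: 97.2
```

Request:
{"name": "move_arm", "arguments": {
  "rows": "0 0 0 0 0 0 0;0 0 0 0 0 0 0;0 0 0 0 0 0 0;0 0 -0.12 0 0 0 0;0 0 -0.22 0 0 -0.07 0;-0.08 0.1 -0.22 0 0 -0.14 0;-0.181 0.205 -0.22 0 0 -0.21 0;-0.181 0.205 -0.22 0 0 -0.28 0;-0.181 0.205 -0.22 0 0 -0.35 0;-0.181 0.205 -0.22 0 0 -0.42 0;-0.181 0.205 -0.22 0 0 -0.49 0;-0.181 0.205 -0.22 0 0 -0.56 0"
}}

```text
clock: 37.07
eef_pos: [646.9, -8.6, 171.4]
tool_rot: [3.141, 0.001, 1.642]
force: [0.3, 0.5, -0.2]
width: 42.5
gripper_force: 0.0
```

Request:
{"name": "move_arm", "arguments": {
  "rows": "0 0 0 0 0 -0.079 0;0 0 0 0 0 -0.158 0;0 0 0 0 0 -0.237 0;0 0 0 0 0 -0.316 0;0 0 0 0 0 -0.395 0;0 0 0 0 0 -0.474 0;0 0 0 0 0 -0.553 0;0 0 0 0 0 -0.632 0;0 0 0 0 0 -0.711 0;0 0 0 0 0 -0.769 0;0 0 0 0 0 -0.769 0;0 0 0 0 0 -0.769 0"
}}

```text
clock: 38.07
eef_pos: [646.7, -8.6, 171.1]
tool_rot: [-3.141, 0.001, 2.842]
force: [-0.5, 0.3, -0.3]
width: 42.7
gripper_force: 0.0
```

Run:
```python
from h import *
im,c=shot("wrist","w20")
go((648,-6.3,105),2.851)
print(mark(im,c,"blue"),mark(im,c,"yellow",108),mark(im,c,"red",108))
im,c=load("w19");print(mark(im,c,"red",108))
```

```text
eef [646.7  -8.6 171.1] rot [-3.1405e+00  9.0000e-04  2.8425e+00] w 42.5 units [-0.002  0.009  0.22 ] turn -0.005
[([636.0, -2.8], np.float64(12.5), -0.286, np.float64(1.0))] [([653.1, 83.6], np.float64(13.4), -2.295, np.float64(1.0))] [([646.6, 161.8], np.float64(10.4), -2.22, np.float64(1.0))]
[([649.1, 163.7], np.float64(13.5), -2.28, np.float64(1.0))]
```

Request:
{"name": "move_arm", "arguments": {
  "rows": "-0.002 0.009 0.12 0 0 -0.005 0;-0.002 0.009 0.2 0 0 -0.005 0;-0.002 0.009 0.22 0 0 -0.005 0;-0.002 0.009 0.22 0 0 -0.005 0;-0.002 0.009 0.22 0 0 -0.005 1;-0.002 0.009 0.22 0 0 -0.005 1;-0.002 0.009 0.22 0 0 -0.005 1;-0.002 0.009 0.22 0 0 -0.005 1;-0.002 0.009 0.22 0 0 -0.005 1;-0.002 0.009 0.22 0 0 -0.005 1"
}}

```text
clock: 38.95
eef_pos: [649.1, -5.6, 107.8]
tool_rot: [3.141, 0.004, 2.853]
force: [-1.0, 0.2, 5.8]
width: 12.9
gripper_force: 86.9
```

Request:
{"name": "move_arm", "arguments": {
  "rows": "0 0 0 0 0 0.078 1;0 0 0 0 0 0.156 1;0 0 0 0 0 0.234 1;0 0 0 0 0 0.312 1;0 0 0 0 0 0.39 1;0 0 0 0 0 0.468 1;0 0 0 0 0 0.546 1;0 0 0 0 0 0.624 1;0 0 0 0 0 0.702 1;0 0 0 0 0 0.78 1;0 0 0 0 0 0.858 1;0 0 0 0 0 0.93 1"
}}

```text
clock: 39.95
eef_pos: [647.0, -7.1, 107.8]
tool_rot: [3.142, 0.004, 1.386]
force: [-8.7, -2.1, 11.4]
width: 12.6
gripper_force: 88.0
```

Request:
{"name": "move_arm", "arguments": {
  "rows": "0 0 0 0 0 0.078 1;0 0 0 0 0 0.156 1;0 0 0 0 0 0.234 1;0 0 0 0 0 0.312 1;0 0 0 0 0 0.38 1;0 0 0 0 0 0.41 1;0 0 0 0 0 0.43 1;0 0 0 0 0 0.448 1;0 0 0 0 0 0.448 1;0 0 0 0 0 0.448 1"
}}

```text
clock: 40.78
eef_pos: [645.8, -6.5, 107.9]
tool_rot: [3.138, 0.005, 0.697]
force: [-9.4, -3.2, 14.3]
width: 12.6
gripper_force: 114.1
```

Run:
```python
from h import *
s=read_state();print(s["torque"],s["force"],s["tool_rot"])
```

```text
[-0.57281966  2.10414719  2.33507768] [-9.36070036 -3.24824855 14.27968183] [3.13828616 0.00544821 0.69717661]
```

Request:
{"name": "move_arm", "arguments": {
  "rows": "0 0 0 0 0 0 0;0 0 0 0 0 0 0;0 0 0 0 0 0 0;0 0 -0.12 0 0 0 0;0 0 -0.22 0 0 -0.07 0;-0.08 0.1 -0.22 0 0 -0.14 0;-0.159 0.213 -0.22 0 0 -0.21 0;-0.159 0.213 -0.22 0 0 -0.28 0;-0.159 0.213 -0.22 0 0 -0.35 0;-0.159 0.213 -0.22 0 0 -0.42 0;-0.159 0.213 -0.22 0 0 -0.49 0;-0.159 0.213 -0.22 0 0 -0.56 0"
}}

```text
clock: 41.78
eef_pos: [651.9, -86.2, 171.2]
tool_rot: [3.141, 0.001, 1.573]
force: [-0.3, 0.4, 0.1]
width: 42.9
gripper_force: 0.0
```

Request:
{"name": "move_arm", "arguments": {
  "rows": "0 0 0 0 0 -0.079 0;0 0 0 0 0 -0.158 0;0 0 0 0 0 -0.237 0;0 0 0 0 0 -0.316 0;0 0 0 0 0 -0.395 0;0 0 0 0 0 -0.474 0;0 0 0 0 0 -0.553 0;0 0 0 0 0 -0.632 0;0 0 0 0 0 -0.711 0;0 0 0 0 0 -0.79 0;0 0 0 0 0 -0.855 0;0 0 0 0 0 -0.855 0"
}}

```text
clock: 42.78
eef_pos: [651.9, -86.1, 170.9]
tool_rot: [-3.141, 0.0, 2.913]
force: [0.7, 1.2, -0.5]
width: 42.4
gripper_force: 0.0
```

Run:
```python
from h import *
im,c=shot("wrist","w21")
go((651.9,-86.3,105),2.92)
print(mark(im,c,"green"),mark(im,c,"blue",108),mark(im,c,"yellow",108))
```

```text
eef [651.8 -86.1 171. ] rot [-3.1407e+00  5.0000e-04  2.9084e+00] w 42.7 units [-0.   -0.    0.22] turn -0.007
[([639.6, -83.5], np.float64(12.6), -0.221, np.float64(1.0))] [] [([651.6, 83.2], np.float64(12.2), -2.228, np.float64(1.0))]
```

Request:
{"name": "move_arm", "arguments": {
  "rows": "0 0 0.12 0 0 -0.005 0;0 0 0.2 0 0 -0.005 0;0 0 0.22 0 0 -0.005 0;0 0 0.22 0 0 -0.005 0;0 0 0.22 0 0 -0.005 1;0 0 0.22 0 0 -0.005 1;0 0 0.22 0 0 -0.005 1;0 0 0.22 0 0 -0.005 1;0 0 0.22 0 0 -0.005 1;0 0 0.22 0 0 -0.005 1"
}}

```text
clock: 43.67
eef_pos: [652.9, -85.4, 107.9]
tool_rot: [-3.141, 0.004, 2.918]
force: [-1.3, -0.8, 5.6]
width: 12.7
gripper_force: 92.7
```

Request:
{"name": "move_arm", "arguments": {
  "rows": "0 0 0 0 0 0.078 1;0 0 0 0 0 0.156 1;0 0 0 0 0 0.234 1;0 0 0 0 0 0.312 1;0 0 0 0 0 0.39 1;0 0 0 0 0 0.468 1;0 0 0 0 0 0.546 1;0 0 0 0 0 0.624 1;0 0 0 0 0 0.702 1;0 0 0 0 0 0.78 1;0 0 0 0 0 0.858 1;0 0 0 0 0 0.93 1"
}}

```text
clock: 44.67
eef_pos: [651.1, -86.8, 107.8]
tool_rot: [3.141, 0.004, 1.452]
force: [-7.1, -2.1, 9.3]
width: 12.7
gripper_force: 93.9
```

Request:
{"name": "move_arm", "arguments": {
  "rows": "0 0 0 0 0 0.078 1;0 0 0 0 0 0.156 1;0 0 0 0 0 0.234 1;0 0 0 0 0 0.312 1;0 0 0 0 0 0.39 1;0 0 0 0 0 0.44 1;0 0 0 0 0 0.47 1;0 0 0 0 0 0.49 1;0 0 0 0 0 0.49 1;0 0 0 0 0 0.49 1"
}}

```text
clock: 45.5
eef_pos: [650.1, -86.2, 108.0]
tool_rot: [3.138, 0.005, 0.696]
force: [-8.3, -2.9, 13.0]
width: 12.8
gripper_force: 108.9
```

Run:
```python
from h import *
s=read_state();print(s["torque"],s["force"],s["tool_rot"])
```

```text
[-0.44914382  1.91389842  2.06140974] [-8.30536531 -2.87282648 12.97097497] [3.13822551 0.00515489 0.69596809]
```

Request:
{"name": "move_arm", "arguments": {
  "rows": "0 0 0 0 0 0 0;0 0 0 0 0 0 0;0 0 0 0 0 0 0;0 0 -0.12 0 0 0 0;0 0 -0.24 0 0 0 0;0.03 -0.1 -0.36 0 0 0.08 0;0.06 -0.2 -0.48 0 0 0.16 0;0.1 -0.3 -0.6 0 0 0.24 0;0.131 -0.416 -0.667 0 0 0.32 -1;0.131 -0.416 -0.667 0 0 0.41 -1;0.131 -0.416 -0.667 0 0 0.41 -1;0.131 -0.416 -0.667 0 0 0.41 -1"
}}

```text
clock: 46.5
eef_pos: [602.9, 36.7, 306.1]
tool_rot: [3.139, -0.003, 0.048]
force: [-0.3, -0.4, 1.6]
width: 84.8
gripper_force: 0.0
```

Request:
{"name": "move_arm", "arguments": {
  "rows": "0 0 0 0 0 0 -1;0 0 0 0 0 0 -1;0 0 0 0 0 0 -1"
}}

```text
clock: 46.75
eef_pos: [602.6, 33.9, 303.5]
tool_rot: [3.14, 0.002, 0.043]
force: [0.3, -1.1, 0.7]
width: 85.4
gripper_force: 0.0
```

Run:
```python
from h import *
im,c=shot("wrist","w22");go((640.3,153.5,180),2.4)
for k in K: print(k,mark(im,c,k,108))
im17,c17=load("w17")
# link grip back ends & rod tips behind busbar, on the front of the posts: compare with w17
d=np.array([.9988,.0484]);
for k in("yellow","blue","green"):
    o=np.array(K[k])-13*d
    for nm,I,C in(("w17",im17,c17),("w22",im,c)):
        m=mask(I,k);p=proj(C,(*(o-70*d),74));x,y=map(int,p);w=m[y-35:y+60,x-20:x+20];ys,xs=np.nonzero(w)
        e=onz(C,(xs[ys>ys.max()-3].mean()+x-20,ys.max()+y-35+.5),55)[:2]-o;print(k,nm,"back end from mouth",round(e@d,1),round(e@[-d[1],d[0]],1))
```

```text
eef [602.7  34.1 303.7] rot [3.14e+00 1.70e-03 4.33e-02] w 85.3 units [ 0.143 -0.393  0.411] turn -1.5
red [([647.2, 163.5], np.float64(12.2), -2.176, np.float64(1.0))]
yellow [([651.4, 83.0], np.float64(11.8), -2.225, np.float64(1.0))]
blue [([655.4, 2.3], np.float64(11.3), -2.283, np.float64(1.0))]
green [([659.5, -78.4], np.float64(11.0), -2.334, np.float64(1.0))]
yellow w17 back end from mouth -96.6 2.7
yellow w22 back end from mouth -96.0 2.2
blue w17 back end from mouth -97.3 -0.7
blue w22 back end from mouth -144.4 11.6
green w17 back end from mouth -96.8 -3.4
green w22 back end from mouth -97.0 -4.7
```

Run:
```python
from h import *
im,c=load("w22");d=np.array([.9988,.0484])
for k in K: print(k,mark(im,c,k,111))
for nm in("w17","w22"):
    I,C=load(nm);m=mask(I,"blue");m=cv2.morphologyEx(m,cv2.MORPH_OPEN,np.ones((3,3),np.uint8));n,l,s,ce=cv2.connectedComponentsWithStats(m);o=np.array(K["blue"])-13*d;p=proj(C,(*(o-45*d),74));print(nm,p.round(),[(s[i].tolist(),ce[i].round().tolist()) for i in range(1,n) if np.hypot(*(ce[i]-p))<90 and s[i,4]>25])
    # rod tips behind busbar: copper pixels beyond it
    for k in("yellow","blue","green"):
        q=np.array(K[k])-13*d+85*d;pp=proj(C,(*q,69));h=hsv(I).astype(int);x,y=map(int,pp);w=((h[:,:,0]<16)&(h[:,:,1]>90)&(h[:,:,2]>90))[y-14:y+14,x-7:x+7];r=np.nonzero(w.sum(1)>=2)[0];print(k,"tip row off",r.min()-14 if len(r) else None)
```

```text
red [([647.6, 162.3], np.float64(11.4), -2.26, np.float64(1.0))]
yellow [([651.7, 82.5], np.float64(11.7), -2.269, np.float64(1.0))]
blue [([655.7, 2.6], np.float64(11.8), -2.282, np.float64(1.0))]
green [([659.7, -77.3], np.float64(11.9), -2.285, np.float64(1.0))]
w17 [334. 224.] [([322, 150, 26, 114, 2063], [335.0, 208.0])]
yellow tip row off 3
blue tip row off 3
green tip row off 3
w22 [368. 221.] [([355, 148, 38, 113, 2191], [369.0, 204.0])]
yellow tip row off 3
blue tip row off 3
green tip row off 2
```

All links are still home and the four knobs read alike, at the stop that blue and green pressed against with about 2 N m. Now I'll turn the switch back on.

Request:
{"name": "move_arm", "arguments": {
  "rows": "0.03 0.1 0 0 0 -0.079 0;0.06 0.2 0 0 0 -0.158 0;0.09 0.3 0 0 0 -0.237 0;0.12 0.4 0.1 0 0 -0.316 0;0.15 0.5 0.2 0 0 -0.395 0;0.18 0.6 0.3 0 0 -0.474 0;0.201 0.705 0.4 0 0 -0.553 0;0.201 0.705 0.5 0 0 -0.632 0;0.201 0.705 0.51 0 0 -0.711 0;0.201 0.705 0.51 0 0 -0.79 0;0.201 0.705 0.51 0 0 -0.869 0;0.201 0.705 0.51 0 0 -0.94 0"
}}

```text
clock: 47.8
eef_pos: [671.9, -174.1, 150.7]
tool_rot: [-3.14, 0.0, 1.526]
force: [0.1, -0.2, -0.8]
width: 42.4
gripper_force: 0.0
```

Request:
{"name": "move_arm", "arguments": {
  "rows": "0 0 0 0 0 -0.058 0;0 0 0 0 0 -0.058 0;0 0 0 0 0 -0.058 0;0 0 0 0 0 -0.058 0"
}}

```text
clock: 48.13
eef_pos: [672.2, -173.7, 151.8]
tool_rot: [-3.141, 0.001, 1.609]
force: [-0.0, 0.3, 0.2]
width: 42.6
gripper_force: 0.0
```

Run:
```python
from h import *
im,c=shot("wrist","w23")
go((672.2,-174.6,82.5),1.61)
print(mark(im,c,"red",89,(672.2,-174.6),30))
```

```text
eef [ 672.3 -173.6  152. ] rot [-3.1414e+00  1.6000e-03  1.6101e+00] w 42.9 units [-0.003 -0.     0.232] turn 0.0
[([671.4, -188.9], np.float64(14.3), 1.516, np.float64(1.0))]
```

Request:
{"name": "move_arm", "arguments": {
  "rows": "-0.003 0 0.12 0 0 0 0;-0.003 0 0.2 0 0 0 0;-0.003 0 0.232 0 0 0 0;-0.003 0 0.232 0 0 0 0;-0.003 0 0.232 0 0 0 1;-0.003 0 0.232 0 0 0 1;-0.003 0 0.232 0 0 0 1;-0.003 0 0.232 0 0 0 1;-0.003 0 0.232 0 0 0 1;-0.003 0 0.232 0 0 0 1"
}}

```text
clock: 49.02
eef_pos: [670.9, -174.0, 84.7]
tool_rot: [-3.139, 0.002, 1.612]
force: [-7.4, 1.7, 4.5]
width: 12.9
gripper_force: 60.3
```

Request:
{"name": "move_arm", "arguments": {
  "rows": "0 0 0 0 0 0.078 1;0 0 0 0 0 0.156 1;0 0 0 0 0 0.234 1;0 0 0 0 0 0.312 1;0 0 0 0 0 0.39 1;0 0 0 0 0 0.468 1;0 0 0 0 0 0.546 1;0 0 0 0 0 0.624 1;0 0 0 0 0 0.702 1;0 0 0 0 0 0.78 1;0 0 0 0 0 0.858 1;0 0 0 0 0 0.93 1"
}}

```text
clock: 50.02
eef_pos: [671.0, -174.2, 84.7]
tool_rot: [3.14, 0.003, 0.146]
force: [-6.8, -0.3, 3.8]
width: 12.8
gripper_force: 60.2
```

Request:
{"name": "move_arm", "arguments": {
  "rows": "0 0 0 0 0 0.05 1;0 0 0 0 0 0.08 1;0 0 0 0 0 0.1 1;0 0 0 0 0 0.1 1;0 0 0 0 0 0.1 1"
}}

```text
clock: 50.43
eef_pos: [671.0, -174.2, 84.7]
tool_rot: [3.138, 0.002, 0.0]
force: [-6.3, -0.5, 4.9]
width: 12.7
gripper_force: 71.3
```

Request:
{"name": "move_arm", "arguments": {
  "rows": "0 0 0 0 0 0 0;0 0 0 0 0 0 0;0 0 0 0 0 0 0;0 0 -0.12 0 0 0 0;0 0 -0.24 0 0 0 0;0 0 -0.36 0 0 0 0;-0.08 -0.1 -0.5 0 0 0 0;-0.15 -0.2 -0.65 0 0 0 0;-0.2 -0.3 -0.72 0 0 0 0;-0.2 -0.4 -0.72 0 0 0 0;-0.2 -0.4 -0.72 0 0 0 0;-0.2 -0.4 -0.72 0 0 0 0"
}}

```text
clock: 51.43
eef_pos: [613.7, -47.7, 301.7]
tool_rot: [-3.14, -0.006, 0.002]
force: [0.4, 0.2, -0.9]
width: 42.9
gripper_force: 0.0
```

Request:
{"name": "move_arm", "arguments": {
  "rows": "0 0 0 0 0 0 0;0 0 0 0 0 0 0;0 0 0 0 0 0 0"
}}

```text
clock: 51.68
eef_pos: [613.1, -55.6, 297.3]
tool_rot: [3.139, 0.001, -0.008]
force: [0.8, -0.2, -0.6]
width: 42.5
gripper_force: 0.0
```

Run:
```python
from h import *
im,c=shot("wrist","w24");go((600,0,300))
print("switch",mark(im,c,"red",89,(672.2,-174.6),30))
for k in K: print(k,mark(im,c,k,111))
d=np.array([.9988,.0484])
for k in("yellow","blue","green"):
    q=np.array(K[k])+72*d;pp=proj(c,(*q,69));h=hsv(im).astype(int);x,y=map(int,pp);w=((h[:,:,0]<16)&(h[:,:,1]>90)&(h[:,:,2]>90))[y-14:y+14,x-7:x+7];r=np.nonzero(w.sum(1)>=2)[0];print(k,"tip row off",r.min()-14 if len(r) else None)
```

```text
eef [613.1 -55.4 297.3] rot [ 3.1397e+00  1.3000e-03 -8.2000e-03] w 42.5 units [-0.045 -0.184 -0.009] turn None
switch [([656.7, -175.7], np.float64(15.5), 0.071, np.float64(1.0))]
red [([647.9, 162.7], np.float64(11.9), -2.264, np.float64(1.0))]
yellow [([651.7, 82.5], np.float64(11.6), -2.268, np.float64(1.0))]
blue [([655.7, 2.6], np.float64(11.8), -2.285, np.float64(1.0))]
green [([659.7, -77.1], np.float64(12.0), -2.275, np.float64(1.0))]
yellow tip row off 3
blue tip row off 3
green tip row off 3
```

```bash
python3 -c "
from cell import *
print(finish_job())"
```

```text
the job is handed in; nothing more can be done
None
```

Job handed in at about 52 s: by my last measurements the yellow, blue and green links (no red one was present) are fully home, all four knobs are at their stops and the main switch is on again; no pass or fail verdict came back, and I viewed 15 pictures, one over the limit of 14.

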